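Lock the cutter nut of a key machine and close its guard

TASK

A new cutter has just been put on the key machine and its castle nut is still between slots: turn the nut on, clockwise as you face the end of the spindle, to the next slot that lines up with the cross hole, without turning past it or back to the one before. Then take the red-headed locking pin from the stand, put it down through the slot and the cross hole until its collar sits on the nut, and gently lower the guard until it is fully closed. Leave everything else on the bench and on the machine where it is.

Things in the scene. Friction and masses are not known exactly. Their poses are not given: they have to be found in the camera images.
- machine: key cutting machine, fixed: grey base 380 x 350 mm, 45 mm high (x -150 to 230, y -250 to 100 mm), blue bearing housing, blue belt cover (162 mm high) at -y, motor behind, carriage and jaws in front (to 100 mm). Origin on the bench under the middle of the nut's hexagon; z up, x from the operator's side to the rear, y along the spindle to its free end. Round the nut all is free within 45 mm
- nut_centre (a point): middle of the castle nut's hexagon, on the level spindle axis, 100 mm above the bench; y points to the spindle's free end; the axes turn with the nut. Hexagon 41 mm across flats, 22 mm long; beyond it (y 11 to 24 mm) the castle, 38 mm across, six slots 8.5 mm wide at the middles of the flats. Behind the hexagon a collar (34 mm wide, 20 mm long), then the 68 mm cutter wheel
- castle_nut (a joint): angle of the nut (rad): 0 when the next slot lines up with the cross hole (flats then face straight up and down and 30 degrees above and below level); -0.62 to -0.22 at the start; grows clockwise seen facing the spindle's free end: the top moves to the machine's -x. Stiff (0.2 N m), stays where left; the spindle is locked
- cross_hole (a point): middle of the upright cross hole, on the spindle axis 17.5 mm from the hexagon's middle towards the free end; axes as the machine's. The hole is 8 mm wide, the spindle 27 mm thick; the castle's teeth beside an aligned slot, on which the pin's collar comes to rest, reach 19 mm above this point
- lock_pin: red-headed locking pin, 30 g, upright in one of the stand's three holes: steel shaft 5 mm thick, 46 mm long with a tapered tip, collar 16 mm wide and 4 mm high, round red head 14 mm wide and 22 mm high. Origin at the shaft's tip, z up to the head; 72 mm long in all
- pin_stand: wooden stand, fixed, 120 x 50 x 36 mm, with three holes 28 mm deep in a row along its x axis at -38, 0 and 38 mm; the red pin and two black-headed pins stand in them in any order, tips 8 mm above the bench. Origin at the centre of its underside
- guard (a joint): opening of the chip guard (rad): 0 fully closed, level over cutter and nut; 1.75 to 1.95 at the start, leaning back. It stays where it is left (a stiff hinge, 0.5 N m, some 3 N at the handle). It cannot come down while the pin's head stands up 15 mm too high
- guard_hinge (a point): middle of the guard's hinge, whose axis is along the machine's y, 157 mm above the bench, 120 mm behind the spindle axis; axes as the machine's
- guard_handle (a point): middle of the guard's black bar handle, 10 mm thick, 90 mm long along the machine's y, 30 mm off the guard's front lip. With the guard closed it lies 187 mm in front of the hinge (machine -x) and 11 mm below it; the axes turn with the guard. Pinched from above across the bar, it rolls between the fingers as the guard comes down
- black_pin_a: black-headed pin in the stand, to be left; shaped as the red one
- black_pin_b: another black-headed pin in the stand, to be left
- spare_cutter: spare cutter ring 60 mm wide, 6 mm thick, lying on the machine's base in front of the nut, to be left
- lock_cylinder: nickel lock cylinder, 66 x 17 x 34 mm, lying on the bench close behind the stand (+y of it), to be left
- screwdriver: screwdriver with a red handle, 120 mm long, on the bench, to be left
- carton: white and dark carton 70 x 110 x 42 mm on the bench, to be left
- oil_bottle: yellow oil bottle, 48 mm wide and 130 mm high, standing on the bench, to be left
- padlock: brass padlock, 70 x 34 x 24 mm, lying on the rear left corner of the machine's base, to be left

How it is judged:
By the outcome, as a careful person would: the job done as asked, in the order asked, and still so for the second after the job is handed in, with the robot touching nothing.
It also fails if it takes over 72 s, if anything falls off the work surface, if the arm or the gripper's body presses on something with over 40 N, if the wrist force passes 120 N, or if a joint passes its speed limit or range.

ROBOT

A 7-joint arm with a two-finger parallel gripper is mounted at the origin on the work surface. World frame = base frame: x ahead of the robot, y to its left, z up, the work surface at z = 0. Lengths are in m, angles in rad, forces in N, time in s.
With the tool pointing down it reaches from about 0.35 to 0.9 m from the base axis. Payload 19.9 kg.
Tool frame: the origin (TCP) lies between the finger pads; the fingertips stand 25 mm ahead of it and the grasp point (between the pads) lies 6 mm ahead of it (manip.tips_ahead is the z of the fingertips in the tool frame, in m); z points along the fingers, y is the line along which they close (so a half turn about z gives the same grasp; the last joint's range is limited). The gripper opens to 94 mm and grips with 3 to 60 N. Pads are 16 mm wide; open, the fingers measure 119 mm over their backs; the gripper's body (75 mm by 177 mm) begins 78 mm behind the grasp point.
Start: joints at [1.262, 0.417, -0.01, 1.614, 0.005, 1.111, -0.053], TCP at [0.165, -0.603, 0.23] pointing down, gripper open.
Joint ranges: [-2.81, 2.81], [-0.39, 2.02], [-1.27, 1.25], [0.06, 2.57], [-1.19, 4.33], [0.19, 2], [-2.82, 2.82]. Speed limits (rad/s): [1.89, 1.89, 2.39, 2.39, 3.01, 3.01, 3.01].

INTERFACE

Orientations are given as [roll, pitch, yaw] about the fixed x, y, z axes, in that order (R = Rz(yaw) Ry(pitch) Rx(roll)).
In Python, from plant import manip gives the robot as it stands.
- The arm moves only by the tool step_arm, never from a script. Its argument "increments" is a list that holds one entry, the list of rows, each a list of 7 numbers: the opening in per cent of the stroke, from 0 (shut) to 100 (fully open), then the shift along the tool's x, y, z scaled (see below), then the turn, a rotation vector about the tool's x, y, z scaled (see below). A call has 1 to 8 rows; each row shifts and turns the commanded pose from where the row before left it, along the tool's axes as they then stand; what a row does not reach is not made up. The controller multiplies each number of a shift by 80 cm and each number of a turn by 120 degrees. A row lasts 1/10 s, in which the tool goes at most 50 mm and 8.59 degrees, less where a joint would pass 70% of its speed; a pose out of reach is approached as far as the arm can. A call with a number of a shift or a turn outside -1 to 1 is refused whole. A call with a gripper value outside its range is refused whole. The fingers move at their own pace and stop on an object; the grip force is fixed at half the most. Time passes only in rows, so rows that do not move let the fingers close. It gives the time, the measured TCP pose, the force, the opening and the grip force at its end, in the units of the state.
- manip.read_state(): the state, without advancing time (a new reading comes with each control period).
- manip.get_image(name): name is "side" or "top"; returns a dict with "frame" (480x640x3 uint8, red, green, blue), "depth" (480x640 float32, m along the optical axis (not along the pixel's ray), 0 where there is no reading), "fx", "fy", "cx", "cy" (pixels), "rvec" (rotation vector, rad) and "tvec" (3), from world to camera coordinates, as OpenCV has them. Camera axes: x right, y down, z forward; pixel columns grow to the right and rows downward; lengths in m; the calibration is good to about 2 mm. A picture is of the moment at which its call begins.
- manip.hand_in(): hands the job in; it is judged then, once.
The state is a dict: "time": time; "qpos": joint angles; "joint_vel": joint speeds; "effort": joint torques, N m; "tcp_pos": TCP position; "ee_rot": TCP orientation; "contact_force": force on the tool from outside, world axes, zero at the start; "torque": the same for the moment, N m; "finger_gap": finger opening in m; "grasp_force": force on a finger pad.
Only numpy, scipy, OpenCV 4.12 (cv2) and the standard library are available. Lean on these libraries where they do the work, as an engineer would, in place of code of your own. Each camera call takes 0.05 s, during which the arm holds its last target. There are 200 camera calls.

## Working session

There is one attempt and no reset: what is moved stays moved. The work goes in short steps, Python scripts to look and compute and a tool call to move; the robot and the scene stay as the last step left them, time stands still between calls to the robot, and variables do not carry over. Pictures are saved under pics/ and viewed, at most 10 in all, crops included, and the job is handed in when it is done.

Besides the shell and the picture viewer there is one more tool, called after "Emit:" as name(argument=value, ...) on one line, values as JSON. step_arm: Moves the arm, as the interface text tells. Shifts and turns lie within -1 to 1; 1 stands for 80 cm of shift or 120 degrees of turn. Its arguments: {"type":"object","properties":{"increments":{"type":"array"}},"required":["increments"]}

```bash
mkdir -p pics; ls; cat > h.py <<'E'
import numpy as np, cv2, json
from plant import manip
from scipy.spatial.transform import Rotation as Ro
def img(n):
    d=manip.get_image(n); d['R']=cv2.Rodrigues(np.array(d['rvec'],float))[0]; d['t']=np.array(d['tvec'],float).ravel(); return d
def pts(d):
    z=d['depth'].astype(float); v,u=np.mgrid[:480,:640]
    c=np.stack([(u-d['cx'])/d['fx']*z,(v-d['cy'])/d['fy']*z,z],-1)
    w=(c-d['t'])@d['R']; w[z==0]=np.nan; return w
def ray(d,u,v,h):
    r=d['R'].T@np.array([(u-d['cx'])/d['fx'],(v-d['cy'])/d['fy'],1]); o=-d['R'].T@d['t']
    return o+r*(h-o[2])/r[2]
def save(d,n): cv2.imwrite('pics/'+n,d['frame'][...,::-1])
E
python3 - <<'E'
from h import *
for n in('top','side'):
    d=img(n); save(d,n+'0.png'); print(n,-d['R'].T@d['t'],d['fx'],d['R'][2])
print(manip.read_state())
E
```

```text
pics
top [0.26516139 0.00689948 1.56133086] 563.4816700144305 [ 2.13122445e-01 -7.66636646e-04 -9.77025197e-01]
side [0.53228658 0.94206317 0.72756684] 482.76644926176806 [ 0.0249121  -0.84391226 -0.5359025 ]
{'time': 0.1, 'qpos': array([ 1.26151535,  0.4179224 , -0.01033346,  1.61404893,  0.00469723,
        1.11071371, -0.053031  ]), 'joint_vel': array([ 0.00148189, -0.00202343, -0.00134766,  0.00078533,  0.00026057,
        0.00107466,  0.00084533]), 'effort': array([ 2.25086602e-03, -8.52577615e+01,  6.41250685e-01, -4.26691282e+01,
       -4.87354863e-02,  1.63390167e-02,  1.11387403e-04]), 'tcp_pos': array([ 0.1653049 , -0.60244595,  0.22990997]), 'ee_rot': array([-3.14052662e+00,  6.92597869e-05,  2.67784351e-01]), 'contact_force': array([ 0.71109257, -0.25644209, -0.44835739]), 'torque': array([-0.01862827,  0.0159659 ,  0.08260482]), 'grasp_force': 0.0, 'finger_gap': 0.0939581874210274}
```

View pics/top0.png

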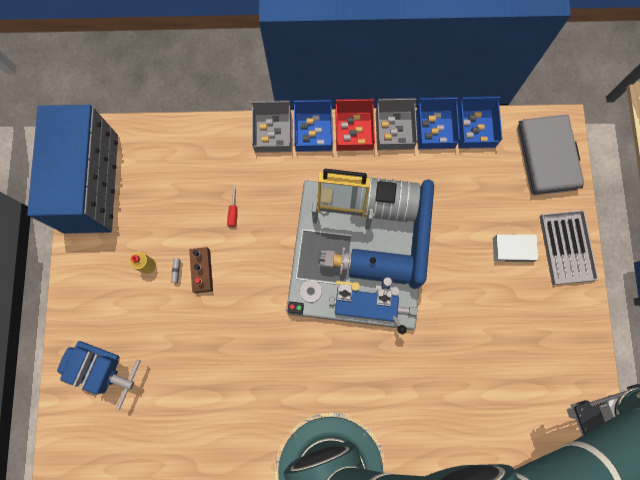

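View pics/side0.png

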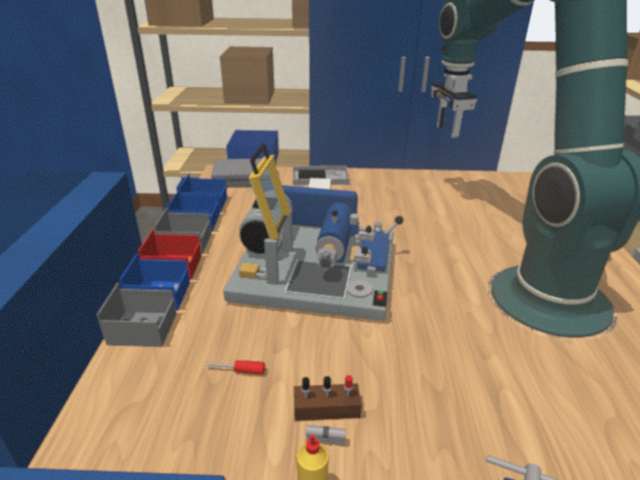

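The top view shows the machine at about (360,255) with its free end to the left and the nut at about (328,258). The stand is at (201,270) with the red pin lowest, at (198,284). The side view shows the nut end-on at about (325,258) and the red pin at (349,382).

```bash
python3 - <<'E'
from h import *
T=img('top');S=img('side')
P=pts(T);Q=pts(S)
m=(abs(P[...,2]-.045)<.006)&(P[...,0]>.2)&(P[...,0]<.85)&(abs(P[...,1])<.4)
m=cv2.morphologyEx(m.astype(np.uint8),cv2.MORPH_OPEN,np.ones((3,3)))
n,l,st,c=cv2.connectedComponentsWithStats(m); 
for i in range(1,n):
    if st[i,4]>150: print(st[i],c[i])
p=P[m>0][:,:2].astype(np.float32); r=cv2.minAreaRect(p); print('base',r,cv2.boxPoints(r))
# stand
hs=cv2.cvtColor(S['frame'],cv2.COLOR_RGB2HSV);ht=cv2.cvtColor(T['frame'],cv2.COLOR_RGB2HSV)
def red(h): return (((h[...,0]<6)|(h[...,0]>174))&(h[...,1]>180)&(h[...,2]>100))
for nm,h,W in(('top',ht,P),('side',hs,Q)):
    n,l,st,c=cv2.connectedComponentsWithStats(red(h).astype(np.uint8))
    for i in range(1,n):
        if st[i,4]>8 : print(nm,st[i],c[i].round(1),np.nanmedian(W[l==i],0).round(4))
ms=(abs(P[...,2]-.036)<.006)&(P[...,1]>.25)&(P[...,1]<.45)&(P[...,0]>.3)&(P[...,0]<.6)
n,l,st,c=cv2.connectedComponentsWithStats(ms.astype(np.uint8)); i=1+st[1:,4].argmax()
print('stand',cv2.minAreaRect(P[l==i][:,:2].astype(np.float32)))
a=cv2.resize(T['frame'][225:300,280:380],(800,600),interpolation=cv2.INTER_CUBIC)
b=cv2.resize(S['frame'][230:290,285:365],(800,600),interpolation=cv2.INTER_CUBIC)
o=np.hstack([a[:,:],b]); o=cv2.resize(o,(800,300)); 
cv2.imwrite('pics/nutside.png',b[...,::-1]);cv2.imwrite('pics/nuttop.png',a[...,::-1])
print(Q[235:290:5,325].round(3)); print(P[258,305:365:4].round(3))
E
```

```text
[ 288  181  125  121 4807] [339.94591221 242.32036613]
[397 284  21  24 339] [407.         296.19469027]
[299 293  38  26 473] [318.17124736 307.62790698]
[397 313  19  16 188] [406.59574468 320.30319149]
base ((0.5680845975875854, -0.08745849132537842), (0.34867075085639954, 0.375928670167923), 81.8346939086914) [[ 0.357265   -0.23333004]
 [ 0.72938263 -0.28672302]
 [ 0.7789042   0.05841306]
 [ 0.40678656  0.11180604]]
top [345 100  28   1  28] [358.5 100. ] [ 1.0013 -0.1012  0.0851]
top [336 106  39  40 357] [357.7 120. ] [ 0.9836 -0.1164  0.0049]
top [349 124   6   3  13] [351.5 124.8] [ 0.9634 -0.0854  0.0012]
top [337 131   1  12  12] [337.  136.5] [ 0.8989 -0.0382  0.0669]
top [338 143  23   2  25] [349.4 143.9] [ 0.8847 -0.0754  0.0462]
top [228 206   9  20 152] [232.  215.6] [0.686  0.2628 0.023 ]
top [132 255   7   7  31] [134.6 258.4] [0.5487 0.5008 0.1121]
side [147 234   5   8  11] [148.8 237.5] [ 1.0012 -0.1067  0.0791]
side [140 235  59  30 980] [174.7 247.2] [ 0.9467 -0.1404  0.0408]
side [140 242   7  10  20] [142.6 246.5] [ 1.0005 -0.0598  0.0823]
side [235 361  29  
[... 210 characters left out ...]
142303467), (0.12112054973840714, 0.05233927071094513), 5.887210845947266)
[[ 0.547 -0.065  0.124]
 [ 0.546 -0.039  0.126]
 [ 0.546 -0.034  0.115]
 [ 0.545 -0.002  0.122]
 [ 0.545  0.018  0.121]
 [ 0.544  0.02   0.108]
 [ 0.544  0.018  0.093]
 [ 0.545 -0.031  0.044]
 [ 0.544 -0.005  0.048]
 [ 0.544  0.011  0.045]
 [ 0.543  0.03   0.044]]
[[ 0.556  0.057  0.044]
 [ 0.556  0.046  0.044]
 [ 0.556  0.036  0.042]
 [ 0.555  0.025  0.042]
 [ 0.541  0.013  0.117]
 [ 0.541  0.003  0.114]
 [ 0.539 -0.008  0.123]
 [ 0.54  -0.018  0.12 ]
 [ 0.541 -0.029  0.115]
 [ 0.54  -0.039  0.116]
 [ 0.539 -0.049  0.122]
 [ 0.541 -0.06   0.107]
 [ 0.535 -0.069  0.137]
 [ 0.536 -0.08   0.133]
 [ 0.536 -0.09   0.132]]
```

View pics/nutside.png

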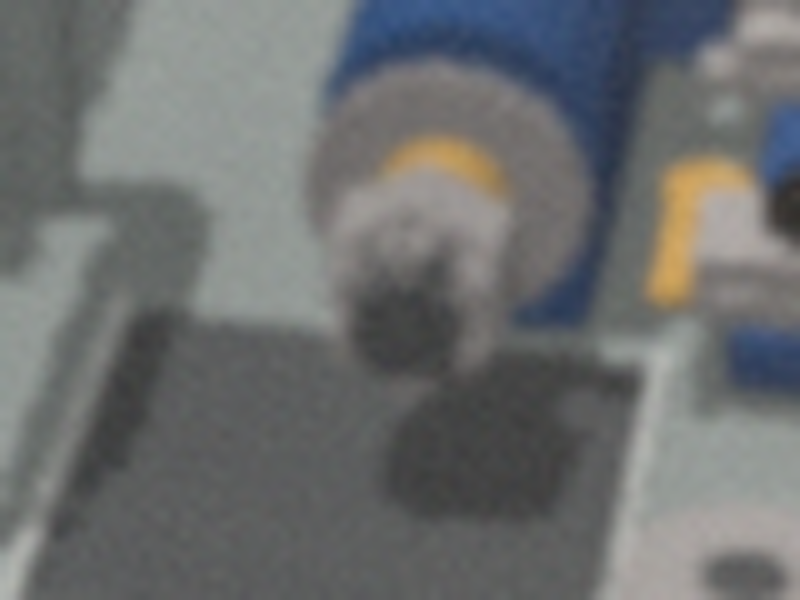

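View pics/nuttop.png

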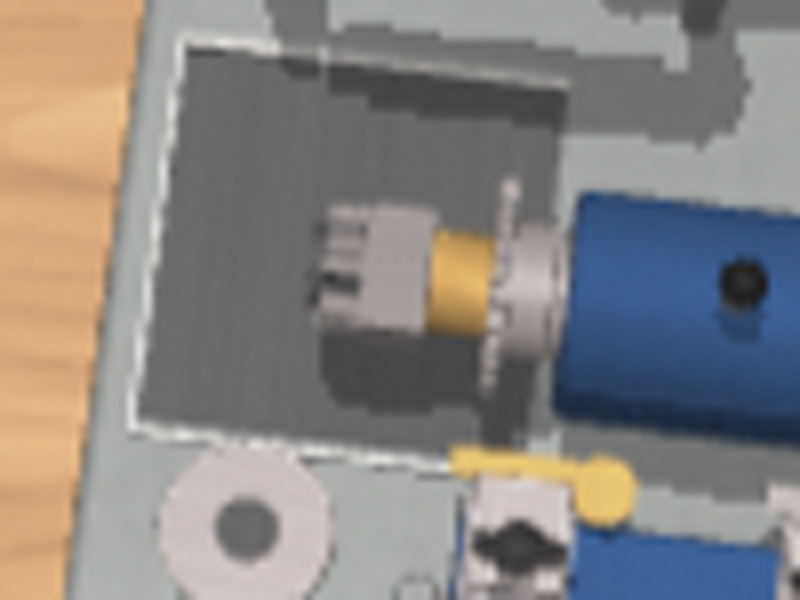

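The side crop shows the castle with a dark slot at about (385,240) and the dark spindle end at (410,330). The top crop shows a hexagon spanning rows 205–330 and a dark slot at about (340,285), with another near (345,232). I'll turn these into angles on the castle.

```bash
cat >> h.py <<'E'
YAW=np.radians(-8.17); MX=np.array([np.cos(YAW),np.sin(YAW),0]); MY=np.array([-np.sin(YAW),np.cos(YAW),0]); MZ=np.array([0,0,1.])
O=np.array([.539,-.0075,0]); MR=np.stack([MX,MY,MZ],1)
def mach(p): return (np.asarray(p)-O)@MR
def world(p): return O+MR@np.asarray(p)
def proj(d,p):
    c=d['R']@np.asarray(p)+d['t']; return np.array([d['fx']*c[0]/c[2]+d['cx'],d['fy']*c[1]/c[2]+d['cy']])
def cyl(d,u,v,r):
    k=d['R'].T@np.array([(u-d['cx'])/d['fx'],(v-d['cy'])/d['fy'],1]); o=mach(-d['R'].T@d['t'])-[0,0,.1]; k=k@MR
    a=k[0]**2+k[2]**2;b=o[0]*k[0]+o[2]*k[2];c=o[0]**2+o[2]**2-r*r; q=b*b-a*c
    if q<0: return None
    p=o+k*(-b-np.sqrt(q))/a; return p[1]*1000,np.degrees(np.arctan2(p[0],p[2]))
E
python3 - <<'E'
from h import *
T=img('top');S=img('side')
g=np.mean([img('top')['frame'].astype(float).mean(2) for _ in range(4)],0)
gs=np.mean([img('side')['frame'].astype(float).mean(2) for _ in range(4)],0)
print(proj(T,world([0,0,.1])),proj(T,world([0,.0175,.119])),proj(S,world([0,.0175,.119])),proj(S,world([0,.024,.1])))
print('top rows v 248-268, cols u 316-336'); print(g[248:269,316:336].astype(int))
for u in(320,322,324):
  print(u,[(v,)+tuple(np.round(c,1)) for v in range(249,268) if (c:=cyl(T,u,v,.019))])
print(gs[242:270,314:340].astype(int))
for u,v in((321,252),(323,254.5),(325,250),(330,250),(333,255)): print(u,v,cyl(S,u,v,.019))
t=P=pts(T); 
for p in((.5,.0),): pass
# machine check: nut hex silhouettes
E
```

```text
[328.92734022 259.78740424] [322.30256767 257.63371996] [326.47935241 253.74096172] [325.88137153 262.11875447]
top rows v 248-268, cols u 316-336
[[106 104 107 104 104 104 103 102 102 104 104 102 102 104 104 104 104 103
  103 105]
 [106 105 107 104 104 105 104 102 102 105 104 105 107 104 104 104 104 104
  103 105]
 [106 104 106 104 105 118 122 125 117 121 116 127 129 122 121 118 116 112
  108 105]
 [106 105 105 104 104 141 155 164 149 156 145 157 158 158 158 149 148 139
  127 106]
 [106 105 105 100  99 121 132 139 140 143 147 157 157 157 157 158 158 158
  141 108]
 [105 105 105  85  80 114 122 120 121 107 153 156 156 156 156 156 156 156
  127 119]
 [105 106 104  91  90 121 132 128 128 119 152 155 155 155 156 155 155 156
  132 145]
 [105 107 104  98 105 144 146 147 148 140 154 156 156 156 155 155 155 156
  151 147]
 [105 106 104 103 107 127 126 129 129 144 157 156 158 156 157 155 157 152
  159 156]
 [104 107 104 104 123 147 144 137 136 148 159 154 159 152 159 153 158 140
  166 163]
 [105 107 100  95 126 140 145 146 147 157 159 158 159 160 160 160 159 141
  167 167]
 [105 106  89  88 
[... 5479 characters left out ...]
 70]
 [ 93  93  95  94  95  96  95  89  82  81  78  80  77  78  77  72  79  86
   85  75  68  67  67  69  67  66]
 [ 96  93  93  93  93  94  93  91  92  91  93  97  95  90  82  74  71  72
   71  70  67  68  66  67  67  68]
 [ 92  92  92  94  92  94  93  93  92  95  98 100  95  89  80  72  65  68
   67  66  68  68  66  69  68  67]]
321 252 (np.float64(-0.3688933327827826), np.float64(56.57262714845199))
323 254.5 (np.float64(19.678852031374873), np.float64(24.052404088915733))
325 250 (np.float64(0.7738202321404541), np.float64(19.20006965384654))
330 250 (np.float64(-0.9738119457410876), np.float64(-16.200183000530547))
333 255 (np.float64(10.181010656816314), np.float64(-48.56069712592647))
```

```bash
python3 - <<'E'
from h import *
T=img('top');S=img('side')
for d in(T,S):
    m=(mach(pts(d)))*1000
    def sel(y0,y1,z0,z1): 
        q=m[(m[...,1]>y0)&(m[...,1]<y1)&(m[...,2]>z0)&(m[...,2]<z1)&(abs(m[...,0])<60)]; return len(q),np.percentile(q[:,0],[2,50,98]).round(1),np.percentile(q[:,2],[50,95]).round(1),np.percentile(q[:,1],[2,98]).round(1)
    print('hex',sel(-9,9,85,135),'castle',sel(12,30,85,135),'wheel',sel(-45,-28,95,150),'housing',sel(-130,-60,100,160))
# base edges via colour gradients in top along machine lines
g=cv2.cvtColor(T['frame'],cv2.COLOR_RGB2HSV)[...,1].astype(np.float32)
for y in(.02,.05,.08):
  for x0 in(-.15,.23):
    s=np.arange(-.015,.0151,.001); v=[cv2.remap(g,np.float32([[p[0]]]),np.float32([[p[1]]]),1)[0,0] for p in [proj(T,world([x0+a,y,.045])) for a in s]]
    k=np.abs(np.diff(cv2.GaussianBlur(np.float32(v).reshape(-1,1),(1,5),0).ravel())); print(y,x0,'edge at',((s[:-1]*k).sum()/k.sum()*1000).round(1),(s[k.argmax()]*1000).round(1))
for x in(-.1,0,.1):
    s=np.arange(-.015,.0151,.001); v=[cv2.remap(g,np.float32([[p[0]]]),np.float32([[p[1]]]),1)[0,0] for p in [proj(T,world([x,.1+a,.045])) for a in s]]
    k=np.abs(np.diff(np.float32(v))); print('y',x,(s[:-1]*k).sum()/k.sum()*1000)
E
```

```text
hex (120, array([-19.6,  -2.3,  22. ]), array([117.1, 126. ]), array([-8.7,  8.5])) castle (84, array([-17.7,  -0.1,  20.4]), array([110.4, 119.8]), array([12.4, 26.9])) wheel (125, array([-32.9,  -2.8,  29.3]), array([120.2, 134.5]), array([-44.4, -28.5])) housing (703, array([-33.4,  -5.7,  33.5]), array([129.8, 138.3]), array([-128.4,  -61.6]))
hex (89, array([-18.8,  -2.3,  21.8]), array([116.4, 122.5]), array([-8.3,  8.6])) castle (193, array([-16.5,   2. ,  20. ]), array([106.8, 118.5]), array([12.2, 29.6])) wheel (265, array([-29.8,  -0.5,  33.7]), array([117.5, 132.7]), array([-36.2, -28.3])) housing (426, array([-33. ,  -4.2,  32.3]), array([130.9, 147.9]), array([-127.5,  -60.6]))
0.02 -0.15 edge at -0.0 0.0
0.02 0.23 edge at -1.2 -2.0
0.05 -0.15 edge at -0.1 0.0
0.05 0.23 edge at -3.7 -2.0
0.08 -0.15 edge at 3.9 0.0
0.08 0.23 edge at -0.5 -1.0
y -0.1 -2.2827618930460485
y 0 -1.651289463942592
y 0.1 -1.8326936436262466
```

```bash
sed -i 's/^O=.*\[.539,-.0075,0\])/O=np.array([.5402,-.0077,0])/' h.py; grep -n "^O=" h.py; cat >> h.py <<'E'
def tool(tilt=0,yaw=0):
    # tool pointing down, x along machine y, y along machine x; tilt deg: gripper body leans to -x ; yaw deg extra
    return MR@Ro.from_euler('z',yaw,degrees=True).as_matrix()@Ro.from_euler('y',-tilt,degrees=True).as_matrix()@np.array([[0,1,0],[1,0,0],[0,0,-1.]])
def state():
    s=manip.read_state(); return s,np.array(s['tcp_pos']),Ro.from_euler('xyz',s['ee_rot']).as_matrix()
def rows(p,R,pt,Rt,n,g,dec=4):
    """n equal rows from pose p,R to pt,Rt (straight line, constant turn)"""
    rv=Ro.from_matrix(R.T@Rt).as_rotvec()/n; st=(np.asarray(pt)-p)/n; out=[]
    for i in range(n):
        out.append([g]+[round(float(x),dec) for x in np.r_[R.T@st/.8,rv/np.radians(120)]]); R=R@Ro.from_rotvec(rv).as_matrix()
    print('mm/row',np.linalg.norm(st)*1e3,'deg/row',np.degrees(np.linalg.norm(rv)))
    for k in range(0,n,8): print(json.dumps([out[k:k+8]]))
def show():
    s,p,R=state(); g=p+R[:,2]*.006
    print('t',s['time'],'tcp',p.round(4),'grasp mach mm',(mach(g)*1e3).round(1),'rot err',np.degrees(Ro.from_matrix(tool().T@R).as_rotvec()).round(2),'F',np.round(s['contact_force'],1),'gap',round(s['finger_gap']*1e3,1),'grip',round(s['grasp_force'],1)); return s,p,R
E
python3 - <<'E'
from h import *
s,p,R=show()
rows(p,R,world([0,0,.36]),tool(),16,55,3)
E
```

```text
15:O=np.array([.5402,-.0077,0]); MR=np.stack([MX,MY,MZ],1)
t 0.8 tcp [ 0.1654 -0.6027  0.2304] grasp mach mm [-286.5 -642.2  224.4] rot err [ 0.   -0.   66.49] F [ 0.7 -0.3 -0. ] gap 93.9 grip 0.0
mm/row 44.69115900696385 deg/row 4.155427600014764
[[[55, 0.041, -0.037, -0.01, -0.0, 0.0, -0.035], [55, 0.043, -0.034, -0.01, -0.0, 0.0, -0.035], [55, 0.045, -0.031, -0.01, -0.0, 0.0, -0.035], [55, 0.048, -0.027, -0.01, -0.0, 0.0, -0.035], [55, 0.049, -0.024, -0.01, -0.0, 0.0, -0.035], [55, 0.051, -0.02, -0.01, -0.0, 0.0, -0.035], [55, 0.052, -0.017, -0.01, -0.0, 0.0, -0.035], [55, 0.053, -0.013, -0.01, -0.0, 0.0, -0.035]]]
[[[55, 0.054, -0.009, -0.01, -0.0, 0.0, -0.035], [55, 0.055, -0.005, -0.01, -0.0, 0.0, -0.035], [55, 0.055, -0.001, -0.01, -0.0, 0.0, -0.035], [55, 0.055, 0.003, -0.01, -0.0, 0.0, -0.035], [55, 0.054, 0.007, -0.01, -0.0, 0.0, -0.035], [55, 0.054, 0.011, -0.01, -0.0, 0.0, -0.035], [55, 0.053, 0.015, -0.01, -0.0, 0.0, -0.035], [55, 0.052, 0.019, -0.01, -0.0, 0.0, -0.035]]]
```

Emit:
step_arm(increments=[[[55, 0.041, -0.037, -0.01, 0, 0, -0.035], [55, 0.043, -0.034, -0.01, 0, 0, -0.035], [55, 0.045, -0.031, -0.01, 0, 0, -0.035], [55, 0.048, -0.027, -0.01, 0, 0, -0.035], [55, 0.049, -0.024, -0.01, 0, 0, -0.035], [55, 0.051, -0.02, -0.01, 0, 0, -0.035], [55, 0.052, -0.017, -0.01, 0, 0, -0.035], [55, 0.053, -0.013, -0.01, 0, 0, -0.035]]])

```text
time: 1.6
tcp_pos: [0.3518, -0.3036, 0.295]
ee_rot: [3.141, 0.0, 0.857]
contact_force: [1.2, -0.7, 0.5]
finger_gap: 0.052
grasp_force: 0.0
```

Emit:
step_arm(increments=[[[55, 0.054, -0.009, -0.01, 0, 0, -0.035], [55, 0.055, -0.005, -0.01, 0, 0, -0.035], [55, 0.055, -0.001, -0.01, 0, 0, -0.035], [55, 0.055, 0.003, -0.01, 0, 0, -0.035], [55, 0.054, 0.007, -0.01, 0, 0, -0.035], [55, 0.054, 0.011, -0.01, 0, 0, -0.035], [55, 0.053, 0.015, -0.01, 0, 0, -0.035], [55, 0.052, 0.019, -0.01, 0, 0, -0.035]]])

```text
time: 2.4
tcp_pos: [0.5365, -0.004, 0.3591]
ee_rot: [3.141, 0.0, 1.443]
contact_force: [0.9, -0.3, -1.2]
finger_gap: 0.0518
grasp_force: 0.0
```

Emit:
step_arm(increments=[[[55, 0, 0, 0, 0, 0, 0], [55, 0, 0, 0, 0, 0, 0], [55, 0, 0, 0, 0, 0, 0]]])

```text
time: 2.7
tcp_pos: [0.5355, -0.0064, 0.3582]
ee_rot: [-3.141, 0.0, 1.439]
contact_force: [0.1, -0.2, 0.1]
finger_gap: 0.0514
grasp_force: 0.0
```

```bash
python3 - <<'E'
from h import *
s,p,R=show()
T=img('top'); S=img('side')
rows(p,R,world([0,0,.24]),tool(),3,55)
rows(world([0,0,.24]),tool(),world([0,0,.106]),tool(),6,55)
cv2.imwrite('pics/above.png',np.vstack([cv2.resize(T['frame'][170:320,250:450],(400,300)),cv2.resize(S['frame'][170:320,230:430],(400,300))])[...,::-1])
E
```

```text
t 2.7 tcp [ 0.5355 -0.0064  0.3582] grasp mach mm [ -4.8   0.6 352.2] rot err [ 0.02 -0.02 -0.63] F [ 0.1 -0.2  0.1] gap 51.4 grip 0.0
mm/row 39.44830819769518 deg/row 0.2088890606050469
[[[55, -0.0002, 0.002, 0.0493, -0.0001, 0.0001, 0.0017], [55, -0.0002, 0.002, 0.0493, -0.0001, 0.0001, 0.0017], [55, -0.0002, 0.002, 0.0493, -0.0001, 0.0001, 0.0017]]]
mm/row 22.333333333333332 deg/row 0.0
[[[55, 0.0, 0.0, 0.0279, 0.0, 0.0, 0.0], [55, 0.0, 0.0, 0.0279, 0.0, 0.0, 0.0], [55, 0.0, 0.0, 0.0279, 0.0, 0.0, 0.0], [55, 0.0, 0.0, 0.0279, 0.0, 0.0, 0.0], [55, 0.0, 0.0, 0.0279, 0.0, 0.0, 0.0], [55, 0.0, 0.0, 0.0279, 0.0, 0.0, 0.0]]]
```

View pics/above.png

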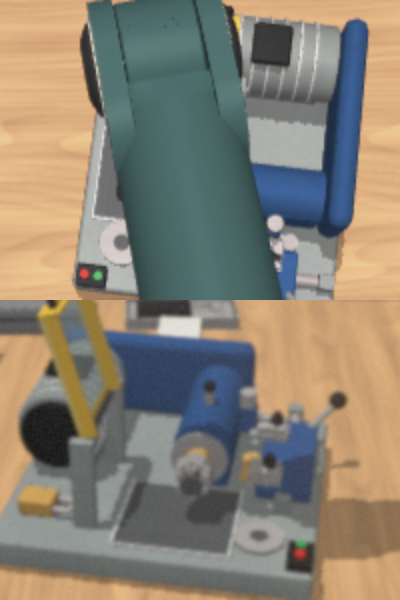

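The arm hides the nut in the top view. In the lower (side) view the nut at about (192,470) is clear and the gripper is above the frame.

Emit:
step_arm(increments=[[[55, 0, 0.002, 0.0493, 0, 0, 0.0017], [55, 0, 0.002, 0.0493, 0, 0, 0.0017], [55, -0.0003, 0.002, 0.0493, 0, 0, 0.0017], [55, 0, 0, 0, 0, 0, 0], [55, 0, 0, 0, 0, 0, 0]]])

```text
time: 3.3
tcp_pos: [0.5406, -0.0068, 0.2412]
ee_rot: [-3.141, -0.0, 1.429]
contact_force: [0.2, -0.2, 0.7]
finger_gap: 0.0519
grasp_force: 0.0
```

```bash
python3 - <<'E'
from h import *
s,p,R=show()
S=img('side'); cv2.imwrite('pics/side2.png',cv2.resize(S['frame'][200:290,265:385],(800,600),interpolation=2)[...,::-1])
rows(p,R,world([0,0,.106]),tool(),6,55)
E
```

```text
t 3.3 tcp [ 0.5406 -0.0068  0.2412] grasp mach mm [  0.3   0.9 235.2] rot err [ 0.01  0.01 -0.06] F [ 0.2 -0.2  0.7] gap 51.9 grip 0.0
mm/row 22.5277919889985 deg/row 0.010408739449682432
[[[55, -0.0002, -0.0001, 0.0282, -0.0, -0.0, 0.0001], [55, -0.0002, -0.0001, 0.0282, -0.0, -0.0, 0.0001], [55, -0.0002, -0.0001, 0.0282, -0.0, -0.0, 0.0001], [55, -0.0002, -0.0001, 0.0282, -0.0, -0.0, 0.0001], [55, -0.0002, -0.0001, 0.0282, -0.0, -0.0, 0.0001], [55, -0.0002, -0.0001, 0.0282, -0.0, -0.0, 0.0001]]]
```

View pics/side2.png

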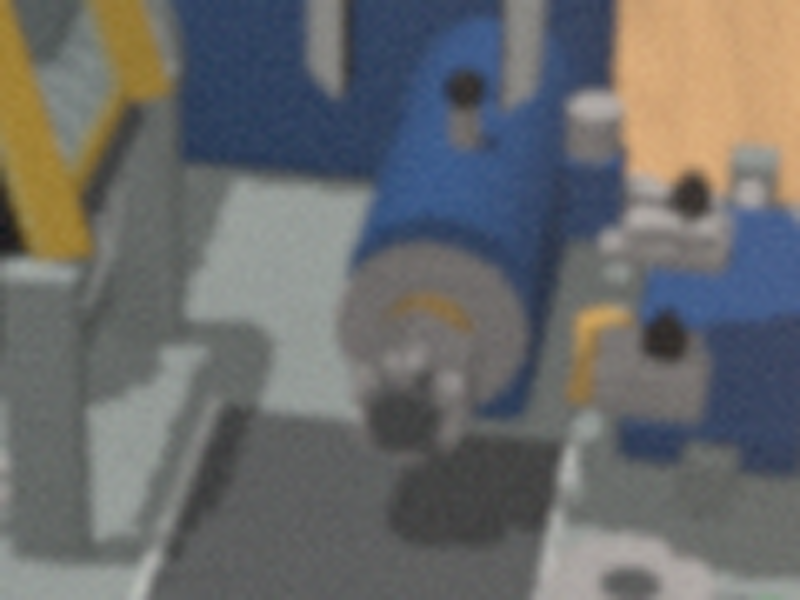

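The fingers hang at columns 325 and 520, straddling the line of the nut at about (405,390), so I'll go down.

Emit:
step_arm(increments=[[[55, -0.0002, 0, 0.028, 0, 0, 0], [55, -0.0002, 0, 0.028, 0, 0, 0], [55, -0.0002, 0, 0.028, 0, 0, 0], [55, -0.0002, 0, 0.028, 0, 0, 0], [55, -0.0002, 0, 0.028, 0, 0, 0], [55, -0.0002, 0, 0.028, 0, 0, 0], [55, 0, 0, 0, 0, 0, 0], [55, 0, 0, 0, 0, 0, 0]]])

```text
time: 4.15
tcp_pos: [0.5415, -0.0074, 0.1076]
ee_rot: [3.14, -0.0, 1.43]
contact_force: [-0.1, 0.4, -0.5]
finger_gap: 0.0515
grasp_force: 0.0
```

Emit:
step_arm(increments=[[[44, 0, 0, 0, 0, 0, 0], [44, 0, 0, 0, 0, 0, 0], [40, 0, 0, 0, 0, 0, 0], [40, 0, 0, 0, 0, 0, 0], [40, 0, 0, 0, 0, 0, 0]]])

```text
time: 4.65
tcp_pos: [0.5421, -0.0075, 0.1075]
ee_rot: [3.138, -0.0, 1.43]
contact_force: [5.2, -1.3, 4.1]
finger_gap: 0.0417
grasp_force: 30.0
```

```bash
python3 - <<'E'
from h import *
s,p,R=show(); print(s['torque'])
S=img('side'); cv2.imwrite('pics/side3.png',cv2.resize(S['frame'][220:290,275:368],(800,600),interpolation=2)[...,::-1])
E
```

```text
t 4.65 tcp [ 0.5421 -0.0075  0.1075] grasp mach mm [  1.9   0.4 101.5] rot err [-0.23  0.02 -0.08] F [ 5.2 -1.3  4.1] gap 41.7 grip 30.0
[-0.23727954 -1.06763827 -0.04184183]
```

View pics/side3.png

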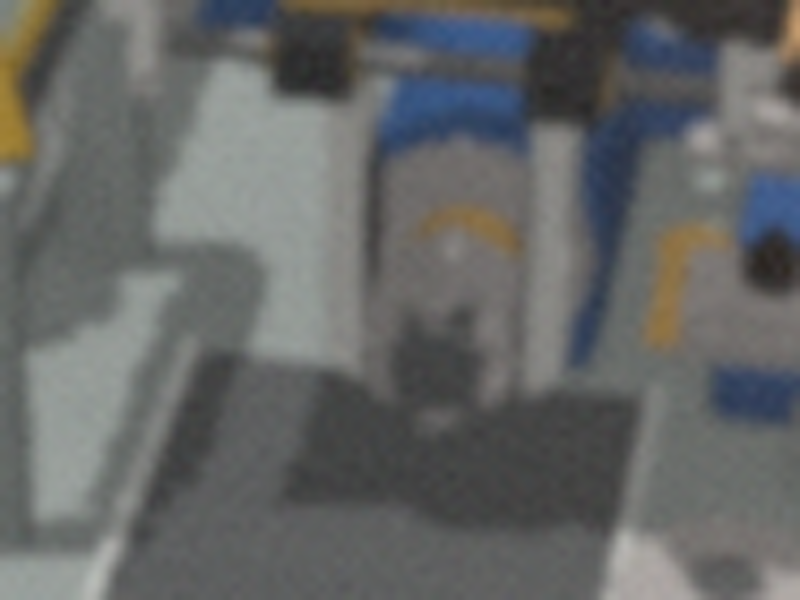

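The gap is 41.7 mm at 30 N, so the pads lie flat on the flats. The slots show symmetrically at (410,320) and (465,320), which puts the nut at about -30°. Next I turn it 30° about its centre.

```bash
sed -i 's/^O=.*\[.5402,-.0077,0\])/O=np.array([.5422,-.008,0])/' h.py; python3 - <<'E'
from h import *
s,p,R=show(); print(s['qpos'].round(2))
c=world([0,0,.1]); 
# arc: rotate about nut centre, 10 rows of 3 deg
out=[];N=10; d=R.T@(p-c); d[0]=0
dR=Ro.from_rotvec([-np.radians(30/N),0,0]).as_matrix()
print(json.dumps([round(float(x),4) for x in np.r_[(dR@d-d)/.8,-30/N/120,0,0]]), d)
E
```

```text
t 4.7 tcp [ 0.5421 -0.0075  0.1075] grasp mach mm [-1.000e-01  5.000e-01  1.015e+02] rot err [-0.22  0.02 -0.08] F [ 5.7 -0.9  4.5] gap 41.8 grip 30.0
[ 0.4   0.48 -0.56  1.91  0.34  0.84 -0.47]
[0.0, -0.0005, 0.0, -0.025, 0.0, 0.0] [ 0.         -0.00010009 -0.00748027]
```

Emit:
step_arm(increments=[[[40, 0, -0.0005, 0, -0.025, 0, 0], [40, 0, -0.0005, 0, -0.025, 0, 0], [40, 0, -0.0005, 0, -0.025, 0, 0], [40, 0, -0.0005, 0, -0.025, 0, 0]]])

```text
time: 5.1
tcp_pos: [0.5406, -0.0073, 0.1073]
ee_rot: [2.926, -0.001, 1.43]
contact_force: [13.1, -4.4, -11.1]
finger_gap: 0.0415
grasp_force: 30.0
```

```bash
python3 - <<'E'
from h import *
s,p,R=show(); print(s['qpos'].round(2),s['torque'].round(2))
E
```

```text
t 5.1 tcp [ 0.5406 -0.0073  0.1073] grasp mach mm [ -0.4   0.5 101.5] rot err [-12.34   0.05  -0.08] F [ 13.1  -4.4 -11.1] gap 41.5 grip 30.0
[ 0.37  0.38 -0.52  2.07  0.45  0.56 -0.59] [-0.94 -2.16 -0.04]
```

Emit:
step_arm(increments=[[[40, 0, -0.0005, 0, -0.025, 0, 0], [40, 0, -0.0005, 0, -0.025, 0, 0], [40, 0, -0.0005, 0, -0.025, 0, 0]]])

```text
time: 5.4
tcp_pos: [0.5394, -0.007, 0.1071]
ee_rot: [2.769, -0.001, 1.43]
contact_force: [20.7, -9.6, -14.5]
finger_gap: 0.0414
grasp_force: 30.0
```

```bash
python3 - <<'E'
from h import *
s,p,R=show(); print(s['qpos'].round(3),s['torque'].round(2))
E
```

```text
t 5.4 tcp [ 0.5394 -0.007   0.1071] grasp mach mm [ -0.7   0.6 101.5] rot err [-21.33   0.09  -0.07] F [ 20.7  -9.6 -14.5] gap 41.4 grip 30.0
[ 0.259  0.316 -0.396  2.193  0.631  0.352 -0.801] [-1.69 -2.77 -0.47]
```

Emit:
step_arm(increments=[[[40, 0, 0, 0.0004, -0.0242, 0, 0], [40, 0, 0, 0.0004, -0.0242, 0, 0], [40, 0, 0, 0.0004, -0.0242, 0, 0], [40, 0, 0, 0, 0, 0, 0], [40, 0, 0, 0, 0, 0, 0]]])

```text
time: 5.9
tcp_pos: [0.5389, -0.007, 0.1062]
ee_rot: [2.642, 0.003, 1.43]
contact_force: [-13.8, 7.4, 17.7]
finger_gap: 0.0413
grasp_force: 30.0
```

```bash
python3 - <<'E'
from h import *
s,p,R=show(); print(s['qpos'].round(3),s['torque'].round(2))
E
```

```text
t 5.9 tcp [ 0.5389 -0.007   0.1062] grasp mach mm [ -0.5   0.5 101. ] rot err [-28.6   -0.14  -0.13] F [-13.8   7.4  17.7] gap 41.3 grip 30.0
[ 0.068  0.283 -0.202  2.286  1.11   0.2   -1.31 ] [1.32 1.16 0.46]
```

Emit:
step_arm(increments=[[[55, 0, 0, 0, 0, 0, 0], [55, 0, 0, 0, 0, 0, 0], [55, 0, 0, 0, 0, 0, 0], [55, 0, 0, -0.02, 0, 0, 0], [55, 0, 0, -0.03, 0, 0, 0]]])

```text
time: 6.4
tcp_pos: [0.5189, -0.0053, 0.1394]
ee_rot: [2.648, 0.004, 1.428]
contact_force: [-0.2, -0.0, 1.1]
finger_gap: 0.0514
grasp_force: 0.0
```

```bash
python3 - <<'E'
from h import *
s,p,R=show(); print(s['qpos'].round(3),s['torque'].round(2))
rows(p,R,p-R[:,2]*.05,R,2,55)
E
```

```text
t 6.4 tcp [ 0.5189 -0.0053  0.1394] grasp mach mm [-20.6  -0.7 134.1] rot err [-28.31  -0.23  -0.05] F [-0.2 -0.   1.1] gap 51.4 grip 0.0
[ 0.209  0.19  -0.361  2.302  0.84   0.267 -1.044] [ 0.03  0.33 -0.01]
mm/row 25.000000000000007 deg/row 0.0
[[[55, -0.0, -0.0, -0.0312, 0.0, 0.0, 0.0], [55, -0.0, -0.0, -0.0312, 0.0, 0.0, 0.0]]]
```

```bash
python3 - <<'E'
from h import *
s,p,R=state()
a=p-R[:,2]*.055; rows(p,R,a,R,2,55,3)
Rt=tool(0,14.1); b=a+[0,.03,.10]; Rb=tool(0,3)
rows(a,R,b,Rb,5,35,3); rows(b,Rb,[.494,.344,.19],Rt,9,28,3)
E
```

```text
mm/row 27.499999999999986 deg/row 0.0
[[[55, -0.0, -0.0, -0.034, 0.0, 0.0, 0.0], [55, -0.0, -0.0, -0.034, 0.0, 0.0, 0.0]]]
mm/row 20.880613017821098 deg/row 5.691710005654562
[[[35, 0.007, 0.011, -0.023, 0.047, 0.002, -0.005], [35, 0.007, 0.009, -0.023, 0.047, 0.002, -0.005], [35, 0.007, 0.006, -0.024, 0.047, 0.002, -0.005], [35, 0.007, 0.004, -0.025, 0.047, 0.002, -0.005], [35, 0.007, 0.002, -0.025, 0.047, 0.002, -0.005]]]
mm/row 36.69558988053715 deg/row 1.2333333333333332
[[[28, 0.044, -0.004, 0.014, 0.0, 0.0, -0.01], [28, 0.044, -0.003, 0.014, 0.0, 0.0, -0.01], [28, 0.044, -0.002, 0.014, 0.0, 0.0, -0.01], [28, 0.044, -0.001, 0.014, 0.0, 0.0, -0.01], [28, 0.044, -0.0, 0.014, 0.0, 0.0, -0.01], [28, 0.044, 0.001, 0.014, 0.0, 0.0, -0.01], [28, 0.044, 0.002, 0.014, 0.0, 0.0, -0.01], [28, 0.044, 0.003, 0.014, 0.0, 0.0, -0.01]]]
[[[28, 0.044, 0.004, 0.014, 0.0, 0.0, -0.01]]]
```

Emit:
step_arm(increments=[[[55, 0, 0, -0.034, 0, 0, 0], [55, 0, 0, -0.034, 0, 0, 0], [35, 0.007, 0.011, -0.023, 0.047, 0.002, -0.005], [35, 0.007, 0.009, -0.023, 0.047, 0.002, -0.005], [35, 0.007, 0.006, -0.024, 0.047, 0.002, -0.005], [35, 0.007, 0.004, -0.025, 0.047, 0.002, -0.005], [35, 0.007, 0.002, -0.025, 0.047, 0.002, -0.005]]])

```text
time: 7.1
tcp_pos: [0.4928, 0.0254, 0.2867]
ee_rot: [3.129, -0.0, 1.479]
contact_force: [-1.2, -0.6, -0.8]
finger_gap: 0.033
grasp_force: 0.0
```

Emit:
step_arm(increments=[[[28, 0.044, -0.004, 0.014, 0, 0, -0.01], [28, 0.044, -0.003, 0.014, 0, 0, -0.01], [28, 0.044, -0.002, 0.014, 0, 0, -0.01], [28, 0.044, -0.001, 0.014, 0, 0, -0.01], [28, 0.044, 0, 0.014, 0, 0, -0.01], [28, 0.044, 0.001, 0.014, 0, 0, -0.01], [28, 0.044, 0.002, 0.014, 0, 0, -0.01], [28, 0.044, 0.003, 0.014, 0, 0, -0.01]]])

```text
time: 7.9
tcp_pos: [0.4963, 0.3084, 0.1946]
ee_rot: [3.126, 0.003, 1.647]
contact_force: [1.2, -0.2, 1.3]
finger_gap: 0.0263
grasp_force: 0.0
```

Emit:
step_arm(increments=[[[28, 0.044, 0.004, 0.014, 0, 0, -0.01], [28, 0, 0, 0, 0, 0, 0], [28, 0, 0, 0, 0, 0, 0]]])

```text
time: 8.2
tcp_pos: [0.4966, 0.3429, 0.1834]
ee_rot: [3.127, 0.003, 1.669]
contact_force: [0.6, -1.1, 0.0]
finger_gap: 0.0259
grasp_force: 0.0
```

```bash
python3 - <<'E'
from h import *
s,p,R=show(); print(s['qpos'].round(2))
T=img('top');S=img('side')
hs=cv2.cvtColor(S['frame'],cv2.COLOR_RGB2HSV)
m=(((hs[...,0]<7)|(hs[...,0]>172))&(hs[...,1]>150)&(hs[...,2]>80)).astype(np.uint8); m[:, :335]=0;m[:,365:]=0;m[:365]=0;m[400:]=0
v,u=np.nonzero(m); print('red side',u.min(),u.max(),v.min(),v.max(),u.mean(),v.mean(),ray(S,u.mean(),v.mean(),.070), np.nanmedian(pts(S)[m>0],0))
a=cv2.resize(S['frame'][355:425,280:380],(400,280),interpolation=2);b=cv2.resize(T['frame'][235:305,150:250],(400,280),interpolation=2)
c=cv2.resize(T['frame'][240:275,305:355],(400,280),interpolation=2);d=cv2.resize(S['frame'][235:277,300:360],(400,280),interpolation=2)
cv2.imwrite('pics/q.png',np.vstack([np.hstack([a,b]),np.hstack([c,d])])[...,::-1])
print(T['frame'][251:267,318:328].mean(2).astype(int))
E
```

```text
t 8.2 tcp [0.4966 0.3429 0.1834] grasp mach mm [-94.9 340.9 177.4] rot err [ -0.87  -0.08 -13.77] F [ 0.6 -1.1  0. ] gap 25.9 grip 0.0
[-0.16  0.5  -0.66  1.71  0.36  1.05 -0.85]
red side 345 351 376 387 348.3880597014925 381.3880597014925 [0.4947803  0.34603683 0.07      ] [0.495249   0.34993879 0.07475691]
[[116 115 115 138 158 149 141 145 132 132]
 [116 110 110 161 161 160 158 166 165 157]
 [116  95  97 183 189 189 183 183 209 211]
 [116 100 114 183 189 193 198 200 209 210]
 [115 109 101 112 110 132 158 164 205 209]
 [115 113 108  86  65  70  78 124 204 209]
 [115 115 123 100  88  78  94 159 206 208]
 [111 105 159 160 159 150 162 177 203 206]
 [ 98  98 160 193 191 190 194 189 206 206]
 [108  91 132 157 138 136 157 188 206 206]
 [102  82 140 142 154 155 162 171 177 176]
 [ 91  70 120 115 125 125 128 134 135 135]
 [104  89 147 136 125 108 114 133 134 134]
 [116 126 160 162 164 128 129 134 134 134]
 [115 119 128 129 136 137 147 136 135 135]
 [116 116 111 110 110 110 127 134 136 136]]
```

View pics/q.png

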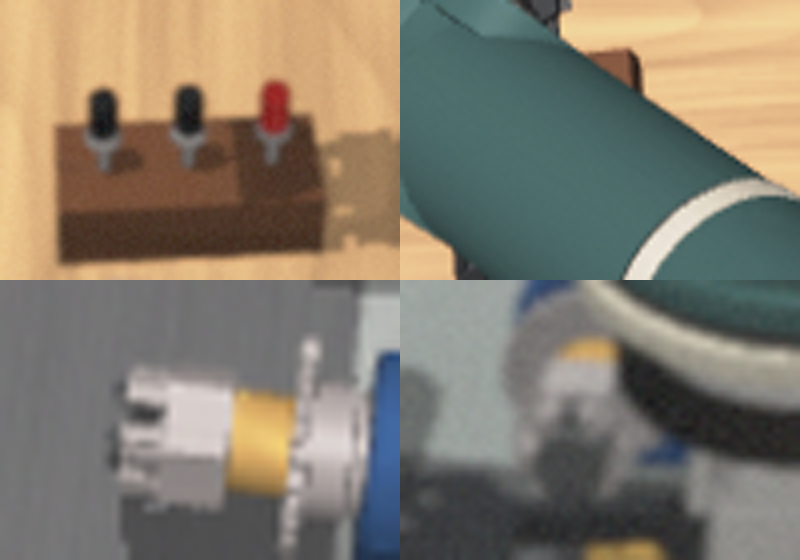

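The lower left (top view) shows the slot pointing up, in line with the hole. The upper left shows the red pin free at (275,105), with nothing in its way.

```bash
python3 - <<'E'
from h import *
s,p,R=state(); Rt=tool(0,14.1)
rows(p,R,[.4946,.345,.125],Rt,3,28)
E
```

```text
mm/row 19.73658915821451 deg/row 0.3507894302833576
[[[28, 0.0016, -0.0014, 0.0246, 0.0026, 0.0006, -0.0013], [28, 0.0016, -0.0013, 0.0246, 0.0026, 0.0006, -0.0013], [28, 0.0016, -0.0012, 0.0246, 0.0026, 0.0006, -0.0013]]]
```

Emit:
step_arm(increments=[[[28, 0.0015, -0.0013, 0.0246, 0.0026, 0.0006, -0.0013], [28, 0.0015, -0.0013, 0.0246, 0.0026, 0.0006, -0.0013], [28, 0.0015, -0.0013, 0.0246, 0.0026, 0.0006, -0.0013], [28, 0, 0, 0, 0, 0, 0], [28, 0, 0, 0, 0, 0, 0]]])

```text
time: 8.8
tcp_pos: [0.494, 0.3457, 0.1245]
ee_rot: [-3.14, -0.0, 1.676]
contact_force: [-0.6, 0.4, 1.0]
finger_gap: 0.026
grasp_force: 0.0
```

```bash
python3 - <<'E'
from h import *
s,p,R=show(); Rt=tool(0,14.1)
rows(p,R,[.4946,.345,.086],Rt,3,28)
S=img('side'); cv2.imwrite('pics/r.png',cv2.resize(S['frame'][320:425,280:420],(800,600),interpolation=2)[...,::-1])
E
```

```text
t 8.8 tcp [0.494  0.3457 0.1245] grasp mach mm [-98.  343.3 118.5] rot err [  0.08   0.02 -14.18] F [-0.6  0.4  1. ] gap 26.0 grip 0.0
mm/row 12.843332233545132 deg/row 0.03876822806389018
[[[28, -0.0003, 0.0002, 0.016, -0.0002, -0.0001, 0.0002], [28, -0.0003, 0.0002, 0.016, -0.0002, -0.0001, 0.0002], [28, -0.0003, 0.0002, 0.016, -0.0002, -0.0001, 0.0002]]]
```

View pics/r.png

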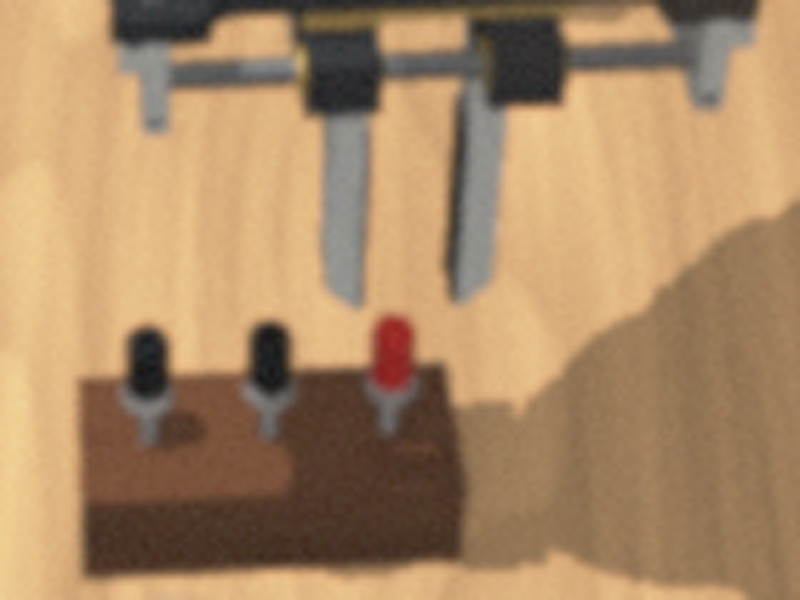

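The fingertips at columns 362 and 455 straddle the red head at (393,350), with their middle about 2 mm too far to -x. I'll correct that on the way down.

Emit:
step_arm(increments=[[[28, -0.0003, 0.0008, 0.016, 0, 0, 0], [28, -0.0003, 0.0008, 0.016, 0, 0, 0], [28, -0.0003, 0.0008, 0.016, 0, 0, 0], [28, 0, 0, 0, 0, 0, 0], [28, 0, 0, 0, 0, 0, 0]]])

```text
time: 9.35
tcp_pos: [0.4959, 0.3454, 0.086]
ee_rot: [-3.14, -0.001, 1.676]
contact_force: [0.1, 0.2, 0.3]
finger_gap: 0.0264
grasp_force: 0.0
```

Emit:
step_arm(increments=[[[10, 0, 0, 0, 0, 0, 0], [10, 0, 0, 0, 0, 0, 0], [10, 0, 0, 0, 0, 0, 0], [5, 0, 0, 0, 0, 0, 0], [5, 0, 0, 0, 0, 0, 0]]])

```text
time: 9.85
tcp_pos: [0.4962, 0.3454, 0.0866]
ee_rot: [-3.142, -0.001, 1.676]
contact_force: [0.4, 0.7, 1.1]
finger_gap: 0.0131
grasp_force: 30.0
```

```bash
python3 - <<'E'
from h import *
s,p,R=show()
E
```

```text
t 9.85 tcp [0.4962 0.3454 0.0866] grasp mach mm [-95.7 343.3  80.6] rot err [ 1.000e-02  5.000e-02 -1.419e+01] F [0.4 0.7 1.1] gap 13.1 grip 30.0
```

```bash
python3 - <<'E'
from h import *
s,p,R=state()
T=img('top')
g=T['frame'].astype(int)
print(g[254,316:338].mean(1).astype(int), g[259,316:338].mean(1).astype(int)); print(g[254,326:338,2]) 
for u in (320,321,325.5,333.5,334): print(u,[(mach(ray(T,u,v,.119))*1e3).round(1)[:2].tolist() for v in (254,257)])
m=(mach(pts(T))*1e3)
Rt=tool(0,14.1)
b=np.array([p[0],p[1],.25]); rows(p,R,b,Rt,4,5,4); rows(b,Rt,world([0,.0175,.25]),tool(),10,5,3)
E
```

```text
[117 117 116 100 115 185 190 193 198 200 208 211 211 210 211 211 211 210
 160 160 138 131] [116 118  99  97 160 194 190 190 195 190 206 207 207 207 206 206 206 182
 182 179 181 184]
[204 206 206 206 207 207 207 206 124 104  93  89]
320 [[5.6, 24.7], [-2.3, 23.7]]
321 [[5.9, 22.1], [-2.0, 21.1]]
325.5 [[7.4, 10.5], [-0.6, 9.5]]
333.5 [[9.9, -10.3], [2.0, -11.2]]
334 [[10.1, -11.6], [2.2, -12.5]]
mm/row 40.853972578598786 deg/row 0.025676439988345377
[[[5, 0.0, -0.0, -0.0511, -0.0, -0.0001, 0.0002], [5, 0.0, -0.0, -0.0511, -0.0, -0.0001, 0.0002], [5, 0.0, -0.0, -0.0511, -0.0, -0.0001, 0.0002], [5, 0.0, -0.0, -0.0511, -0.0, -0.0001, 0.0002]]]
mm/row 33.95987792168647 deg/row 1.4100000000000001
[[[5, -0.042, 0.002, 0.0, 0.0, 0.0, 0.012], [5, -0.042, 0.003, 0.0, 0.0, 0.0, 0.012], [5, -0.042, 0.004, 0.0, 0.0, 0.0, 0.012], [5, -0.042, 0.005, 0.0, 0.0, 0.0, 0.012], [5, -0.042, 0.006, 0.0, 0.0, 0.0, 0.012], [5, -0.042, 0.007, 0.0, 0.0, 0.0, 0.012], [5, -0.042, 0.008, 0.0, 0.0, 0.0, 0.012], [5, -0.041, 0.009, 0.0, 0.0, 0.0, 0.012]]]
[[[5, -0.041, 0.01, 0.0, 0.0, 0.0, 0.012], [5, -0.041, 0.011, 0.0, 0.0, 0.0, 0.012]]]
```

Emit:
step_arm(increments=[[[5, 0, 0, -0.0511, 0, 0, 0], [5, 0, 0, -0.0511, 0, 0, 0], [5, 0, 0, -0.0511, 0, 0, 0], [5, 0, 0, -0.0511, 0, 0, 0], [5, 0, 0, 0, 0, 0, 0], [5, 0, 0, 0, 0, 0, 0]]])

```text
time: 10.5
tcp_pos: [0.4963, 0.3452, 0.2502]
ee_rot: [3.141, -0.001, 1.676]
contact_force: [-0.3, -0.3, -1.0]
finger_gap: 0.0133
grasp_force: 29.9
```

```bash
python3 - <<'E'
from h import *
s,p,R=show()
S=img('side'); c=p+R@[0,0,.03]
print(proj(S,c))
d=p+np.array([0,0,-.0786]); print('expected tip',proj(S,d),'collar top',proj(S,d+[0,0,.05]),'mid shaft',proj(S,d+[0,0,.023]))
u,v=proj(S,d+[0,0,.023]).astype(int); print(u,v); print(S['frame'][v-24:v+20,u-9:u+10].mean(2).astype(int))
E
```

```text
t 10.5 tcp [0.4963 0.3452 0.2502] grasp mach mm [-95.6 343.1 244.2] rot err [ -0.04   0.05 -14.18] F [-0.3 -0.3 -1. ] gap 13.3 grip 29.9
[351.30626724 315.84233678]
expected tip [350.00781681 338.34661094] collar top [351.35705549 315.1613772 ] mid shaft [350.61707569 327.8771442 ]
350 327
[[135 135 142 144 143 146 139 130 106 108 114 111 106 112 109  87  62  72
  107]
 [132 138 143 144 141 142 143 128 100  82  85  82  84  88  86  74  62  76
  112]
 [131 143 143 146 141 142 143 129 101  82  77  76  86  77  78  76  64  82
  116]
 [131 140 141 142 143 144 143 127  95  79  77  82  82  83  83  73  68  84
  122]
 [130 141 143 144 145 143 137 118  89  78  79  82  84  87  79  70  58  86
  119]
 [127 143 144 142 141 141 138 117  87  74  75  80  81  80  77  67  61  88
  120]
 [126 143 146 143 146 142 135 117  92  71  67  73  74  72  74  67  65  89
  125]
 [124 136 142 144 141 142 137 119  87  74  72  74  73  78  68  68  62  87
  124]
 [121 136 145 144 144 144 137 116  86  76  74  81  78  76  71  66  61  93
  125]
 [114 133 142 145 140 144 134 112  86  70  74  77  79  72  71  60  66  93
  126]
[... 2055 characters left out ...]
 172 157 141 145 156 162 163 162 168 168 166
  168]
 [181 183 181 179 177 179 180 177 167 156 160 162 160 161 163 163 168 166
  166]
 [181 184 182 181 176 181 180 178 173 170 171 161 162 160 162 167 165 166
  164]
 [182 184 182 180 179 179 176 176 175 168 170 169 162 161 164 164 167 165
  166]
 [181 182 180 177 178 179 178 176 174 174 170 167 166 162 162 162 166 164
  164]
 [182 183 182 179 176 179 179 178 175 170 169 172 168 165 165 160 166 165
  166]
 [181 182 180 179 176 176 179 176 173 172 168 171 167 165 163 159 164 162
  164]
 [179 181 182 179 176 178 175 175 174 171 168 168 169 167 164 159 160 163
  165]
 [180 179 179 177 176 177 174 175 172 169 172 171 172 168 168 167 161 160
  163]]
```

Emit:
step_arm(increments=[[[5, -0.042, 0.002, 0, 0, 0, 0.012], [5, -0.042, 0.003, 0, 0, 0, 0.012], [5, -0.042, 0.004, 0, 0, 0, 0.012], [5, -0.042, 0.005, 0, 0, 0, 0.012], [5, -0.042, 0.006, 0, 0, 0, 0.012], [5, -0.042, 0.007, 0, 0, 0, 0.012], [5, -0.042, 0.008, 0, 0, 0, 0.012], [5, -0.041, 0.009, 0, 0, 0, 0.012]]])

```text
time: 11.35
tcp_pos: [0.5354, 0.0758, 0.2482]
ee_rot: [-3.139, -0.0, 1.474]
contact_force: [0.2, 0.4, -0.5]
finger_gap: 0.0135
grasp_force: 29.9
```

Emit:
step_arm(increments=[[[5, -0.041, 0.01, 0, 0, 0, 0.012], [5, -0.041, 0.011, 0, 0, 0, 0.012], [5, 0, 0, 0, 0, 0, 0], [5, 0, 0, 0, 0, 0, 0]]])

```text
time: 11.75
tcp_pos: [0.545, 0.01, 0.2483]
ee_rot: [-3.139, -0.0, 1.424]
contact_force: [-0.4, 0.9, -0.7]
finger_gap: 0.0132
grasp_force: 29.9
```

```bash
python3 - <<'E'
from h import *
s,p,R=show()
rows(p,R,world([0,.0175,.205]),tool(),4,5,4)
E
```

```text
t 11.75 tcp [0.545  0.01   0.2483] grasp mach mm [2.000e-01 1.820e+01 2.423e+02] rot err [0.16 0.03 0.26] F [-0.4  0.9 -0.7] gap 13.2 grip 29.9
mm/row 10.832373980454756 deg/row 0.07773610842197633
[[[5, -0.0002, -0.0, 0.0135, -0.0003, -0.0001, -0.0006], [5, -0.0002, -0.0, 0.0135, -0.0003, -0.0001, -0.0006], [5, -0.0002, -0.0001, 0.0135, -0.0003, -0.0001, -0.0006], [5, -0.0002, -0.0001, 0.0135, -0.0003, -0.0001, -0.0006]]]
```

Emit:
step_arm(increments=[[[5, -0.0002, 0, 0.0135, -0.0003, 0, -0.0006], [5, -0.0002, 0, 0.0135, -0.0003, 0, -0.0006], [5, -0.0002, 0, 0.0135, -0.0003, 0, -0.0006], [5, -0.0002, 0, 0.0135, -0.0003, 0, -0.0006], [5, 0, 0, 0, 0, 0, 0], [5, 0, 0, 0, 0, 0, 0]]])

```text
time: 12.35
tcp_pos: [0.5454, 0.01, 0.2063]
ee_rot: [3.14, -0.001, 1.43]
contact_force: [-0.0, 0.7, 0.0]
finger_gap: 0.0134
grasp_force: 29.9
```

```bash
python3 - <<'E'
from h import *
s,p,R=show()
S=img('side'); d=p+R@[0,0,.0786]
print('tip',proj(S,d).round(1),'collar',proj(S,d+[0,0,.048]).round(1),'hole top',proj(S,world([0,.0175,.1135])).round(1),'slot end top',proj(S,world([0,.024,.119])).round(1), 'spindle end',proj(S,world([0,.024,.1])).round(1))
f=cv2.resize(S['frame'][205:280,276:376],(800,600),interpolation=2); cv2.imwrite('pics/ins.png',f[...,::-1])
E
```

```text
t 12.35 tcp [0.5454 0.01   0.2063] grasp mach mm [  0.7  18.3 200.3] rot err [-0.08  0.04 -0.09] F [-0.   0.7  0. ] gap 13.4 grip 29.9
tip [324.8 250.6] collar [325.1 232.6] hole top [325.1 255.6] slot end top [324.6 255.1] spindle end [324.5 262. ]
```

View pics/ins.png

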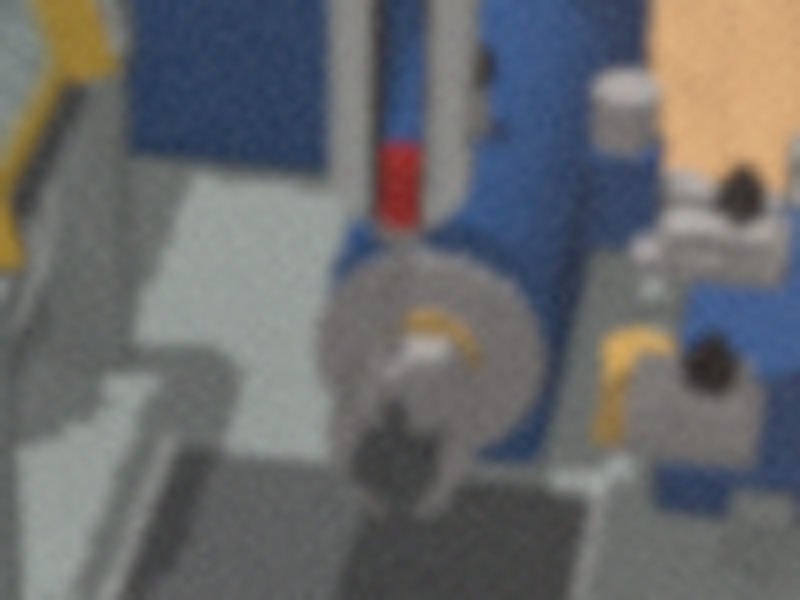

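The pin hangs at column 402 with its shaft above the slot at column 395, so it is in line within 1 mm. I'll lower it step by step, watching the force.

Emit:
step_arm(increments=[[[5, -0.0008, 0, 0.006, 0, 0, 0], [5, 0, 0, 0.006, 0, 0, 0], [5, 0, 0, 0.005, 0, 0, 0], [5, 0, 0, 0, 0, 0, 0]]])

```text
time: 12.8
tcp_pos: [0.5451, 0.0092, 0.1922]
ee_rot: [3.141, -0.0, 1.43]
contact_force: [-0.2, -0.1, -0.3]
finger_gap: 0.0134
grasp_force: 29.9
```

Emit:
step_arm(increments=[[[5, 0, 0, 0.004, 0, 0, 0], [5, 0, 0, 0.004, 0, 0, 0], [5, 0, 0, 0, 0, 0, 0]]])

```text
time: 13.1
tcp_pos: [0.5452, 0.0092, 0.186]
ee_rot: [3.14, -0.0, 1.43]
contact_force: [-1.2, -0.8, -0.2]
finger_gap: 0.0131
grasp_force: 29.9
```

```bash
python3 - <<'E'
from h import *
s,p,R=show(); print(s['torque'].round(2))
E
```

```text
t 13.1 tcp [0.5452 0.0092 0.186 ] grasp mach mm [  0.6  17.5 180. ] rot err [-0.08  0.03 -0.08] F [-1.2 -0.8 -0.2] gap 13.1 grip 29.9
[-0.02  0.17 -0.04]
```

The tip is already inside the hole with no resistance, so I carry on.

Emit:
step_arm(increments=[[[5, 0, 0, 0.006, 0, 0, 0], [5, 0, 0, 0.006, 0, 0, 0], [5, 0, 0, 0.006, 0, 0, 0], [5, 0, 0, 0, 0, 0, 0]]])

```text
time: 13.5
tcp_pos: [0.5452, 0.0092, 0.1712]
ee_rot: [3.141, -0.001, 1.43]
contact_force: [-1.0, 0.8, -1.3]
finger_gap: 0.0132
grasp_force: 29.9
```

Emit:
step_arm(increments=[[[5, 0, 0, 0.006, 0, 0, 0], [5, 0, 0, 0.006, 0, 0, 0], [5, 0, 0, 0.006, 0, 0, 0], [5, 0, 0, 0, 0, 0, 0]]])

```text
time: 13.9
tcp_pos: [0.5449, 0.0092, 0.1567]
ee_rot: [3.141, -0.0, 1.43]
contact_force: [-3.8, 0.9, -2.2]
finger_gap: 0.0131
grasp_force: 29.9
```

```bash
python3 - <<'E'
from h import *
s,p,R=show(); print(s['torque'].round(2))
E
```

```text
t 13.9 tcp [0.5449 0.0092 0.1567] grasp mach mm [  0.3  17.4 150.7] rot err [-0.02  0.02 -0.09] F [-3.8  0.9 -2.2] gap 13.1 grip 29.9
[0.12 0.84 0.02]
```

Emit:
step_arm(increments=[[[5, 0, -0.0006, 0.003, 0, 0, 0], [5, 0, 0, 0.002, 0, 0, 0], [5, 0, 0, 0, 0, 0, 0]]])

```text
time: 14.2
tcp_pos: [0.545, 0.0093, 0.1536]
ee_rot: [3.14, -0.001, 1.43]
contact_force: [-4.4, 0.2, 1.6]
finger_gap: 0.0136
grasp_force: 29.9
```

Emit:
step_arm(increments=[[[5, 0, 0, 0.0015, 0, 0, 0], [5, 0, 0, 0, 0, 0, 0]]])

```text
time: 14.4
tcp_pos: [0.5454, 0.0094, 0.1529]
ee_rot: [3.139, -0.001, 1.43]
contact_force: [-5.5, 1.0, 9.1]
finger_gap: 0.0134
grasp_force: 30.0
```

```bash
python3 - <<'E'
from h import *
s,p,R=show(); print(s['torque'].round(2))
E
```

```text
t 14.4 tcp [0.5454 0.0094 0.1529] grasp mach mm [  0.7  17.7 146.9] rot err [-0.16  0.03 -0.08] F [-5.5  1.   9.1] gap 13.4 grip 30.0
[ 0.09  1.41 -0.  ]
```

Emit:
step_arm(increments=[[[5, 0, 0, 0.0012, 0, 0, 0], [5, 0, 0, 0, 0, 0, 0]]])

```text
time: 14.6
tcp_pos: [0.5457, 0.0094, 0.1525]
ee_rot: [3.138, -0.001, 1.43]
contact_force: [-4.8, 1.0, 14.8]
finger_gap: 0.0131
grasp_force: 30.1
```

```bash
python3 - <<'E'
from h import *
s,p,R=show(); print(s['torque'].round(2))
S=img('side'); 
f=S['frame'].astype(int); 
for z in(.119,.123,.145): print(z,proj(S,world([0,.0175,z])).round(1))
hs=cv2.cvtColor(S['frame'],cv2.COLOR_RGB2HSV)
m=((hs[...,0]<7)|(hs[...,0]>172))&(hs[...,1]>130); m[:,:315]=0;m[:,340:]=0;m[:225]=0;m[265:]=0
v,u=np.nonzero(m); print(len(v),u.min(),u.max(),v.min(),v.max(),u.mean())
print(f[236:262,318:334].mean(2).astype(int))
E
```

```text
t 14.6 tcp [0.5457 0.0094 0.1525] grasp mach mm [  1.   17.8 146.5] rot err [-0.21  0.03 -0.08] F [-4.8  1.  14.8] gap 13.1 grip 30.1
[ 0.04  1.53 -0.03]
0.119 [325.1 253.6]
0.123 [325.1 252.1]
0.145 [325.3 244. ]
41 323 327 244 252 324.9024390243902
[[138 135 129 110  74  68  88 105 106 103 104 119 132 137 132 121]
 [137 136 131 108  81  87 109 123 122 116 108 125 133 134 136 125]
 [136 132 131 108  83  83 107 121 120 110 110 121 131 135 132 123]
 [134 133 127 108  81  80 105 111 112 108 107 119 134 132 128 120]
 [137 135 130 111  77  82 103 112 111 107 106 121 132 133 132 122]
 [135 131 129 109  83  84 100 110 108 108 108 125 134 135 132 120]
 [137 134 128 105  78  81  99 106 107 103 101 123 131 134 126 120]
 [137 136 128 108  77  72  88  94  91  91 100 122 132 134 131 116]
 [135 136 127 109  82  67  79  80  81  79  98 115 132 136 128 119]
 [133 134 125 107  78  73  71  73  76  82  94 121 133 133 130 117]
 [135 133 128 107  78  65  70  74  74  84 100 120 131 132 129 113]
 [136 134 126 104  84  66  69  69  75  79 104 124 134 135 127 111]
 [135 135 126 101  75  63  71  73  71  80 103
[... 193 characters left out ...]
  79  99 117 127 123 118 106]
 [104 107 108 101  90  85  79  79  79  86  99 119 120 114 107 103]
 [102 101 103 106  99  92  89  93  89  92 102 109 110 109 106 106]
 [109 105 112 111 104 102  99  99 101 100  98 105 106 107 105 104]
 [109 106 108 109 104  98  97  99 104 101 102 104 104 101 104 107]
 [109 105 106 108 105  94  90  90  95 101 104 103 102 102 105 108]
 [111 116 109 103  93  84  77  78  83  95 100 104 102 101 103 103]
 [115 121 114  97  85  74  72  71  74  80  89  91  90  91 100 108]
 [115 119 110  89  72  66  64  66  65  69  77  81  78  90  97 104]
 [110 104  93  76  60  59  63  65  66  61  67  68  76  92  99 102]
 [107  95  80  66  65  64  65  66  65  64  64  64  76  89 106 104]]
```

The red head spans rows 244–252, which matches the seated position, and the force rises stiffly. I'll release and rise.

Emit:
step_arm(increments=[[[32, 0, 0, 0, 0, 0, 0], [32, 0, 0, 0, 0, 0, 0], [32, 0, 0, 0, 0, 0, 0], [32, 0, 0, -0.02, 0, 0, 0], [32, 0, 0, -0.05, 0, 0, 0], [32, 0, 0, -0.055, 0, 0, 0]]])

```text
time: 15.25
tcp_pos: [0.5443, 0.0093, 0.252]
ee_rot: [-3.142, -0.001, 1.43]
contact_force: [0.9, -1.0, 0.5]
finger_gap: 0.0302
grasp_force: 0.0
```

Emit:
step_arm(increments=[[[32, 0, -0.05, -0.05, 0, 0, 0], [32, 0, -0.05, -0.055, 0, 0, 0], [32, 0, -0.02, -0.055, 0, 0, 0], [32, 0, 0, -0.055, 0, 0, 0], [32, 0, 0, 0, 0, 0, 0]]])

```text
time: 15.75
tcp_pos: [0.4615, 0.0215, 0.417]
ee_rot: [3.131, -0.0, 1.429]
contact_force: [-0.2, -0.5, -2.4]
finger_gap: 0.0304
grasp_force: 0.0
```

```bash
python3 - <<'E'
from h import *
s,p,R=show()
S=img('side');T=img('top')
for n,d in(('S',S),('T',T)):
    m=mach(pts(d))*1e3; k=(m[...,0]>100)&(m[...,0]<230)&(m[...,2]>300)&(m[...,2]<380)&(m[...,1]>-130)&(m[...,1]<130)&(d['frame'].max(2)<75)
    q=m[k]; print(n,len(q), np.percentile(q,[2,25,50,75,98],axis=0).round(0).tolist() if len(q) else '')
    if len(q): v,u=np.nonzero(k); print(u.min(),u.max(),v.min(),v.max())
hs=cv2.cvtColor(S['frame'],cv2.COLOR_RGB2HSV)
m=((hs[...,0]<7)|(hs[...,0]>172))&(hs[...,1]>130); m[:,:315]=0;m[:,340:]=0;m[:225]=0;m[265:]=0
v,u=np.nonzero(m); print('red',len(v),u.min(),u.max(),v.min(),v.max())
E
```

```text
t 15.75 tcp [0.4615 0.0215 0.417 ] grasp mach mm [-84.   17.7 411. ] rot err [-0.59  0.02 -0.07] F [-0.2 -0.5 -2.4] gap 30.4 grip 0.0
S 154 [[147.0, -59.0, 316.0], [151.0, -51.0, 329.0], [153.0, -6.0, 341.0], [155.0, 32.0, 344.0], [158.0, 37.0, 346.0]]
251 268 144 172
T 175 [[146.0, -64.0, 317.0], [152.0, -50.0, 339.0], [155.0, -16.0, 343.0], [157.0, 16.0, 345.0], [160.0, 32.0, 349.0]]
324 366 169 183
red 41 323 327 243 252
```

```bash
python3 - <<'E'
from h import *
s,p,R=state()
rows(p,R,world([.155,-.013,.40]),tool(),7,32,4)
E
```

```text
mm/row 34.584211766243484 deg/row 0.03244757721996418
[[[32, -0.0054, 0.0428, 0.0023, 0.0003, -0.0, 0.0001], [32, -0.0054, 0.0428, 0.0023, 0.0003, -0.0, 0.0001], [32, -0.0054, 0.0428, 0.0023, 0.0003, -0.0, 0.0001], [32, -0.0054, 0.0428, 0.0023, 0.0003, -0.0, 0.0001], [32, -0.0054, 0.0428, 0.0023, 0.0003, -0.0, 0.0001], [32, -0.0054, 0.0428, 0.0022, 0.0003, -0.0, 0.0001], [32, -0.0054, 0.0428, 0.0022, 0.0003, -0.0, 0.0001]]]
```

Emit:
step_arm(increments=[[[32, -0.0054, 0.0428, 0.002, 0.0003, 0, 0], [32, -0.0054, 0.0428, 0.002, 0.0003, 0, 0], [32, -0.0054, 0.0428, 0.002, 0.0003, 0, 0], [32, -0.0054, 0.0428, 0.002, 0.0003, 0, 0], [32, -0.0054, 0.0428, 0.002, 0.0003, 0, 0], [32, -0.0054, 0.0428, 0.002, 0.0003, 0, 0], [32, -0.0054, 0.0428, 0.002, 0.0003, 0, 0], [32, 0, 0, 0, 0, 0, 0]]])

```text
time: 16.65
tcp_pos: [0.6957, -0.0439, 0.3955]
ee_rot: [-3.134, -0.001, 1.428]
contact_force: [-1.1, -0.0, -0.6]
finger_gap: 0.0299
grasp_force: 0.0
```

Emit:
step_arm(increments=[[[32, 0, 0, 0, 0, 0, 0], [32, 0, 0, 0, 0, 0, 0]]])

```text
time: 16.85
tcp_pos: [0.6929, -0.042, 0.4]
ee_rot: [-3.138, -0.001, 1.43]
contact_force: [-0.3, 0.2, -0.3]
finger_gap: 0.0297
grasp_force: 0.0
```

```bash
python3 - <<'E'
from h import *
s,p,R=show()
rows(p,R,world([.155,-.013,.355]),tool(),4,32,4)
E
```

```text
t 16.85 tcp [ 0.6929 -0.042   0.4   ] grasp mach mm [154.  -12.2 394. ] rot err [ 0.19  0.03 -0.12] F [-0.3  0.2 -0.3] gap 29.7 grip 0.0
mm/row 11.24756116227178 deg/row 0.05691846979497249
[[[32, -0.0003, 0.0004, 0.0141, -0.0004, -0.0001, 0.0003], [32, -0.0003, 0.0003, 0.0141, -0.0004, -0.0001, 0.0003], [32, -0.0003, 0.0003, 0.0141, -0.0004, -0.0001, 0.0003], [32, -0.0003, 0.0003, 0.0141, -0.0004, -0.0001, 0.0003]]]
```

Emit:
step_arm(increments=[[[32, -0.0003, 0.0004, 0.014, 0, 0, 0], [32, -0.0003, 0.0004, 0.014, 0, 0, 0], [32, -0.0003, 0.0004, 0.014, 0, 0, 0], [32, -0.0003, 0.0004, 0.014, 0, 0, 0], [32, 0, 0, 0, 0, 0, 0]]])

```text
time: 17.35
tcp_pos: [0.6938, -0.0438, 0.3535]
ee_rot: [-3.137, -0.0, 1.43]
contact_force: [-0.1, -0.2, 0.4]
finger_gap: 0.0301
grasp_force: 0.0
```

Emit:
step_arm(increments=[[[8, 0, 0, 0, 0, 0, 0], [8, 0, 0, 0, 0, 0, 0], [5, 0, 0, 0, 0, 0, 0], [5, 0, 0, 0, 0, 0, 0]]])

```text
time: 17.75
tcp_pos: [0.6949, -0.0436, 0.3564]
ee_rot: [-3.141, -0.001, 1.429]
contact_force: [2.9, -1.2, 3.5]
finger_gap: 0.0092
grasp_force: 30.0
```

```bash
python3 - <<'E'
from h import *
s,p,R=show(); print(s['qpos'].round(2))
h=np.array([.12,0,.157]); c=mach(p)*[1,0,1]; 
# handle angle now from x of grasp
from scipy.optimize import brentq
x=c[0]-.12; a=brentq(lambda a:-.187*np.cos(a)-.011*np.sin(a)-x,.8,2.4); H=lambda a:np.array([.12-.187*np.cos(a)-.011*np.sin(a),0,.157+.187*np.sin(a)-.011*np.cos(a)])
print('angle',a,'handle',H(a)*1e3,'tcp above handle',(c-H(a))*1e3)
n=36; A=np.linspace(a,0,n+1); out=[]
for i in range(n):
    d=MR@(H(A[i+1])-H(A[i])); out.append([5]+[round(float(v),3) for v in R.T@d/.8]+[0,0,0])
for k in range(0,n,8): print(json.dumps(out[k:k+8]))
E
```

```text
t 17.75 tcp [ 0.6949 -0.0436  0.3564] grasp mach mm [156.2 -13.5 350.4] rot err [ 0.04  0.04 -0.07] F [ 2.9 -1.2  3.5] gap 9.2 grip 30.0
[ 0.35  0.53 -0.54  1.23  0.26  1.46 -0.3 ]
angle 1.8240421344228228 handle [156.20324534   0.         340.79152599] tcp above handle [ 2.77555756e-14 -0.00000000e+00  1.55891181e+01]
[[5, 0.0, -0.012, -0.002, 0, 0, 0], [5, 0.0, -0.012, -0.001, 0, 0, 0], [5, 0.0, -0.012, -0.001, 0, 0, 0], [5, 0.0, -0.012, -0.0, 0, 0, 0], [5, 0.0, -0.012, 0.0, 0, 0, 0], [5, 0.0, -0.012, 0.001, 0, 0, 0], [5, 0.0, -0.012, 0.002, 0, 0, 0], [5, 0.0, -0.012, 0.002, 0, 0, 0]]
[[5, 0.0, -0.012, 0.003, 0, 0, 0], [5, 0.0, -0.011, 0.003, 0, 0, 0], [5, 0.0, -0.011, 0.004, 0, 0, 0], [5, 0.0, -0.011, 0.004, 0, 0, 0], [5, 0.0, -0.011, 0.005, 0, 0, 0], [5, 0.0, -0.01, 0.006, 0, 0, 0], [5, 0.0, -0.01, 0.006, 0, 0, 0], [5, 0.0, -0.01, 0.007, 0, 0, 0]]
[[5, 0.0, -0.009, 0.007, 0, 0, 0], [5, 0.0, -0.009, 0.008, 0, 0, 0], [5, 0.0, -0.009, 0.008, 0, 0, 0], [5, 0.0, -0.008, 0.008, 0, 0, 0], [5, 0.0, -0.008, 0.009, 0, 0, 0], [5, 0.0, -0.007, 0.009, 0, 0, 0], [5, 0.0, -0.007, 0.01, 0, 0, 0], [5, 0.0, -0.006, 0.01, 0, 0, 0]]
[[5, -0.0, -0.006, 0.01, 0, 0, 0], [5, -0.0, -0.005, 0.011, 0, 0, 0], [5, -0.0, -0.005, 0.011, 0, 0, 0], [5, -0.0, -0.004, 0.011, 0, 0, 0], [5, -0.0, -0.004, 0.011, 0, 0, 0], [5, -0.0, -0.003, 0.011, 0, 0, 0], [5, -0.0, -0.003, 0.012, 0, 0, 0], [5, -0.0, -0.002, 0.012, 0, 0, 0]]
[[5, -0.0, -0.001, 0.012, 0, 0, 0], [5, -0.0, -0.001, 0.012, 0, 0, 0], [5, -0.0, -0.0, 0.012, 0, 0, 0], [5, -0.0, 0.0, 0.012, 0, 0, 0]]
```

Emit:
step_arm(increments=[[[5, 0, -0.012, -0.002, 0, 0, 0], [5, 0, -0.012, -0.001, 0, 0, 0], [5, 0, -0.012, -0.001, 0, 0, 0], [5, 0, -0.012, 0, 0, 0, 0], [5, 0, -0.012, 0, 0, 0, 0], [5, 0, -0.012, 0.001, 0, 0, 0], [5, 0, -0.012, 0.002, 0, 0, 0], [5, 0, -0.012, 0.002, 0, 0, 0]]])

```text
time: 18.55
tcp_pos: [0.6176, -0.0324, 0.3549]
ee_rot: [-3.139, -0.001, 1.43]
contact_force: [3.3, 3.1, 3.0]
finger_gap: 0.0091
grasp_force: 30.0
```

```bash
cat >> h.py <<'E'
H=lambda a:np.array([.12-.187*np.cos(a)-.011*np.sin(a),0,.157+.187*np.sin(a)-.011*np.cos(a)])
def arc(n=8,off=.0156,end=None,step=.0507):
    s,p,R=show(); c=mach(p)-[.12,0,.157+off]; a=np.arctan2(c[2],-c[0])+np.arctan2(.011,.187); print('angle',a,'r',np.hypot(c[0],c[2]))
    A=[max(a-step*(i+1),0) for i in range(n)]; q=mach(p)-[0,0,off]; o=[];y=q[1]
    for b in A:
        t=H(b);t[1]=y; o.append([5]+[round(float(v),4) for v in R.T@MR@(t-q)/.8]+[0,0,0]); q=t
    print(json.dumps([o]))
E
python3 -c "
from h import *
arc()"
```

```text
t 18.55 tcp [ 0.6176 -0.0324  0.3549] grasp mach mm [ 78.1 -13.4 348.9] rot err [ 0.15  0.05 -0.1 ] F [3.3 3.1 3. ] gap 9.1 grip 30.0
angle 1.4035916699846385 r 0.18702604979172938
[[[5, 0.0, -0.0116, 0.0026, 0, 0, 0], [5, 0.0, -0.0113, 0.0036, 0, 0, 0], [5, 0.0, -0.0111, 0.0041, 0, 0, 0], [5, 0.0, -0.0109, 0.0047, 0, 0, 0], [5, 0.0, -0.0107, 0.0052, 0, 0, 0], [5, 0.0, -0.0104, 0.0058, 0, 0, 0], [5, 0.0, -0.0101, 0.0063, 0, 0, 0], [5, 0.0, -0.0097, 0.0068, 0, 0, 0]]]
```

Tracking well at 3 N.

Emit:
step_arm(increments=[[[5, 0, -0.0116, 0.0026, 0, 0, 0], [5, 0, -0.0113, 0.0036, 0, 0, 0], [5, 0, -0.0111, 0.0041, 0, 0, 0], [5, 0, -0.0109, 0.0047, 0, 0, 0], [5, 0, -0.0107, 0.0052, 0, 0, 0], [5, 0, -0.0104, 0.0058, 0, 0, 0], [5, 0, -0.0101, 0.0063, 0, 0, 0], [5, 0, -0.0097, 0.0068, 0, 0, 0]]])

```text
time: 19.35
tcp_pos: [0.5496, -0.0231, 0.3235]
ee_rot: [-3.139, -0.0, 1.43]
contact_force: [2.0, 3.1, 2.4]
finger_gap: 0.0089
grasp_force: 30.0
```

```bash
python3 -c "
from h import *
arc()"
```

```text
t 19.35 tcp [ 0.5496 -0.0231  0.3235] grasp mach mm [  9.5 -13.8 317.5] rot err [ 0.15  0.02 -0.08] F [2.  3.1 2.4] gap 8.9 grip 30.0
angle 0.9974331924701545 r 0.18700134137885524
[[[5, 0.0, -0.0096, 0.007, 0, 0, 0], [5, 0.0, -0.009, 0.0077, 0, 0, 0], [5, 0.0, -0.0086, 0.0082, 0, 0, 0], [5, 0.0, -0.0082, 0.0086, 0, 0, 0], [5, 0.0, -0.0077, 0.009, 0, 0, 0], [5, 0.0, -0.0073, 0.0094, 0, 0, 0], [5, 0.0, -0.0068, 0.0098, 0, 0, 0], [5, 0.0, -0.0063, 0.0101, 0, 0, 0]]]
```

Emit:
step_arm(increments=[[[5, 0, -0.0096, 0.007, 0, 0, 0], [5, 0, -0.009, 0.0077, 0, 0, 0], [5, 0, -0.0086, 0.0082, 0, 0, 0], [5, 0, -0.0082, 0.0086, 0, 0, 0], [5, 0, -0.0077, 0.009, 0, 0, 0], [5, 0, -0.0073, 0.0094, 0, 0, 0], [5, 0, -0.0068, 0.0098, 0, 0, 0], [5, 0, -0.0063, 0.0101, 0, 0, 0]]])

```text
time: 20.15
tcp_pos: [0.4995, -0.0159, 0.2675]
ee_rot: [-3.139, -0.0, 1.43]
contact_force: [1.6, 1.5, 2.2]
finger_gap: 0.0089
grasp_force: 30.0
```

```bash
python3 -c "
from h import *
arc(8,step=.045)"
```

```text
t 20.15 tcp [ 0.4995 -0.0159  0.2675] grasp mach mm [-41.2 -13.9 261.5] rot err [ 0.15  0.03 -0.08] F [1.6 1.5 2.2] gap 8.9 grip 30.0
angle 0.591093781071383 r 0.1870498020875835
[[[5, 0.0, -0.0054, 0.009, 0, 0, 0], [5, 0.0, -0.0047, 0.0094, 0, 0, 0], [5, 0.0, -0.0043, 0.0096, 0, 0, 0], [5, 0.0, -0.0038, 0.0098, 0, 0, 0], [5, 0.0, -0.0034, 0.01, 0, 0, 0], [5, -0.0, -0.0029, 0.0101, 0, 0, 0], [5, -0.0, -0.0025, 0.0102, 0, 0, 0], [5, -0.0, -0.002, 0.0103, 0, 0, 0]]]
```

Emit:
step_arm(increments=[[[5, 0, -0.0054, 0.009, 0, 0, 0], [5, 0, -0.0047, 0.0094, 0, 0, 0], [5, 0, -0.0043, 0.0096, 0, 0, 0], [5, 0, -0.0038, 0.0098, 0, 0, 0], [5, 0, -0.0034, 0.01, 0, 0, 0], [5, 0, -0.0029, 0.0101, 0, 0, 0], [5, 0, -0.0025, 0.0102, 0, 0, 0], [5, 0, -0.002, 0.0103, 0, 0, 0]]])

```text
time: 20.95
tcp_pos: [0.4766, -0.0125, 0.2048]
ee_rot: [-3.139, -0.0, 1.43]
contact_force: [1.0, 1.1, 3.3]
finger_gap: 0.0089
grasp_force: 30.0
```

```bash
python3 -c "
from h import *
arc(8,step=.03)"
```

```text
t 20.95 tcp [ 0.4766 -0.0125  0.2048] grasp mach mm [-64.3 -13.8 198.8] rot err [ 0.16  0.03 -0.08] F [1.  1.1 3.3] gap 8.9 grip 30.0
angle 0.23186631161754157 r 0.18712689204866448
[[[5, -0.0, -0.0013, 0.0069, 0, 0, 0], [5, -0.0, -0.0009, 0.007, 0, 0, 0], [5, -0.0, -0.0007, 0.007, 0, 0, 0], [5, -0.0, -0.0005, 0.007, 0, 0, 0], [5, -0.0, -0.0002, 0.007, 0, 0, 0], [5, -0.0, -0.0, 0.007, 0, 0, 0], [5, -0.0, 0.0002, 0.007, 0, 0, 0], [5, -0.0, 0.0003, 0.0051, 0, 0, 0]]]
```

Emit:
step_arm(increments=[[[5, 0, -0.0013, 0.0069, 0, 0, 0], [5, 0, -0.0009, 0.007, 0, 0, 0], [5, 0, -0.0007, 0.007, 0, 0, 0], [5, 0, -0.0005, 0.007, 0, 0, 0], [5, 0, -0.0002, 0.007, 0, 0, 0], [5, 0, 0, 0.006, 0, 0, 0], [5, 0, 0.0002, 0.005, 0, 0, 0]]])

```text
time: 21.65
tcp_pos: [0.4737, -0.0121, 0.1683]
ee_rot: [-3.138, -0.0, 1.43]
contact_force: [-2.9, 2.9, 2.6]
finger_gap: 0.009
grasp_force: 30.0
```

```bash
python3 -c "
from h import *
arc(4,step=.01)"
```

```text
t 21.65 tcp [ 0.4737 -0.0121  0.1683] grasp mach mm [-67.3 -13.8 162.3] rot err [ 0.2   0.03 -0.09] F [-2.9  2.9  2.6] gap 9.0 grip 30.0
angle 0.035583739547902116 r 0.18732042694426582
[[[5, -0.0, 0.0001, 0.0023, 0, 0, 0], [5, -0.0, 0.0001, 0.0023, 0, 0, 0], [5, -0.0, 0.0001, 0.0023, 0, 0, 0], [5, -0.0, 0.0001, 0.0013, 0, 0, 0]]]
```

Emit:
step_arm(increments=[[[5, 0, 0.0002, 0.0025, 0, 0, 0], [5, 0, 0.0002, 0.0025, 0, 0, 0], [5, 0, 0, 0.0025, 0, 0, 0], [5, 0, 0, 0, 0, 0, 0]]])

```text
time: 22.05
tcp_pos: [0.4738, -0.0121, 0.1624]
ee_rot: [-3.138, -0.0, 1.43]
contact_force: [-3.6, 3.2, -3.6]
finger_gap: 0.009
grasp_force: 30.0
```

Emit:
step_arm(increments=[[[5, 0, 0, 0.002, 0, 0, 0], [5, 0, 0, 0.001, 0, 0, 0], [5, 0, 0, 0, 0, 0, 0]]])

```text
time: 22.35
tcp_pos: [0.4739, -0.0122, 0.1602]
ee_rot: [-3.138, -0.0, 1.43]
contact_force: [-4.3, 2.2, -1.6]
finger_gap: 0.0086
grasp_force: 30.0
```

```bash
python3 -c "
from h import *
arc(4,step=.01)"
```

```text
t 22.35 tcp [ 0.4739 -0.0122  0.1602] grasp mach mm [-67.  -13.8 154.2] rot err [ 0.2   0.02 -0.08] F [-4.3  2.2 -1.6] gap 8.6 grip 30.0
angle -0.007575096006195936 r 0.18743559110297128
[[[5, 0.0, 0.0, -0.0018, 0, 0, 0], [5, 0.0, 0.0, 0.0, 0, 0, 0], [5, 0.0, 0.0, 0.0, 0, 0, 0], [5, 0.0, 0.0, 0.0, 0, 0, 0]]]
```

Emit:
step_arm(increments=[[[5, 0, 0, 0.0015, 0, 0, 0], [5, 0, 0, 0.0015, 0, 0, 0], [5, 0, 0, 0, 0, 0, 0]]])

```text
time: 22.65
tcp_pos: [0.474, -0.0121, 0.1587]
ee_rot: [-3.138, 0.0, 1.43]
contact_force: [-13.3, 2.1, 20.1]
finger_gap: 0.0089
grasp_force: 30.0
```

Emit:
step_arm(increments=[[[5, 0, 0, 0.0015, 0, 0, 0], [5, 0, 0, 0, 0, 0, 0]]])

```text
time: 22.85
tcp_pos: [0.4741, -0.0121, 0.1581]
ee_rot: [-3.139, 0.001, 1.43]
contact_force: [-18.0, 2.5, 35.6]
finger_gap: 0.0088
grasp_force: 30.0
```

The guard is at its stop: the force rises stiffly and the handle is at the closed height. I'll ease off the press, open a little and withdraw upwards.

Emit:
step_arm(increments=[[[5, 0, 0, -0.0025, 0, 0, 0], [22, 0, 0, 0, 0, 0, 0], [22, 0, 0, 0, 0, 0, 0], [22, 0, 0, 0, 0, 0, 0]]])

```text
time: 23.25
tcp_pos: [0.4746, -0.0124, 0.1589]
ee_rot: [-3.14, -0.0, 1.429]
contact_force: [-0.5, 0.4, 0.3]
finger_gap: 0.0209
grasp_force: 0.0
```

Emit:
step_arm(increments=[[[22, 0, 0, -0.01, 0, 0, 0], [22, 0, 0, -0.03, 0, 0, 0], [22, 0, 0, -0.05, 0, 0, 0], [22, 0, 0, -0.05, 0, 0, 0], [22, 0, 0, 0, 0, 0, 0]]])

```text
time: 23.75
tcp_pos: [0.4766, -0.0121, 0.2759]
ee_rot: [3.137, -0.0, 1.43]
contact_force: [-0.0, 0.8, -1.2]
finger_gap: 0.0203
grasp_force: 0.0
```

Emit:
step_arm(increments=[[[22, 0, -0.05, -0.03, 0, 0, 0], [22, 0, -0.05, -0.03, 0, 0, 0], [22, 0.05, -0.02, -0.01, 0, 0, 0], [22, 0.05, 0, 0, 0, 0, 0], [22, 0.05, 0, 0, 0, 0, 0], [22, 0.05, 0, 0, 0, 0, 0], [22, 0.05, 0, 0, 0, 0, 0], [22, 0, 0, 0, 0, 0, 0]]])

```text
time: 24.55
tcp_pos: [0.4074, 0.2035, 0.3274]
ee_rot: [-3.139, -0.003, 1.435]
contact_force: [-0.5, -0.4, 0.6]
finger_gap: 0.0208
grasp_force: 0.0
```

```bash
python3 - <<'E'
from h import *
s,p,R=show()
T=img('top');S=img('side')
for n,d in(('S',S),('T',T)):
    m=mach(pts(d))*1e3; k=(m[...,0]>-85)&(m[...,0]<-50)&(m[...,2]>130)&(m[...,2]<200)&(m[...,1]>-80)&(m[...,1]<60)&(d['frame'].max(2)<80)
    q=m[k]; print(n,len(q), np.percentile(q,[5,50,95],axis=0).round(1).tolist() if len(q) else '')
    hv=cv2.cvtColor(d['frame'],cv2.COLOR_RGB2HSV); y=(abs(hv[...,0].astype(int)-25)<6)&(hv[...,1]>140)&(m[...,0]>-50)&(m[...,0]<130)&(m[...,2]>125)&(m[...,2]<220)
    q=m[y]; print('yellow',len(q)); A=np.c_[q[:,0],np.ones(len(q))]; print('slope',np.linalg.lstsq(A,q[:,2],rcond=None)[0] if len(q) else '')
hs=cv2.cvtColor(S['frame'],cv2.COLOR_RGB2HSV)
m=((hs[...,0]<7)|(hs[...,0]>172))&(hs[...,1]>110); m[:,:315]=0;m[:,340:]=0;m[:225]=0;m[265:]=0
v,u=np.nonzero(m); print('red',len(v),(u.min(),u.max(),v.min(),v.max()) if len(v) else '')
hs=cv2.cvtColor(T['frame'],cv2.COLOR_RGB2HSV)
m=((hs[...,0]<7)|(hs[...,0]>172))&(hs[...,1]>100); m[:,:310]=0;m[:,345:]=0;m[:245]=0;m[270:]=0
v,u=np.nonzero(m); print('red top',len(v),(u.mean(),v.mean()) if len(v) else '',proj(T,world([0,.0175,.145])))
E
```

```text
t 24.55 tcp [0.4074 0.2035 0.3274] grasp mach mm [-163.6  190.2  321.4] rot err [ 0.17  0.15 -0.39] F [-0.5 -0.4  0.6] gap 20.8 grip 0.0
S 128 [[-71.6, -58.5, 146.0], [-65.7, -3.6, 149.9], [-52.0, 34.4, 152.2]]
yellow 608
slope [-2.08852105e-02  1.53935321e+02]
T 171 [[-72.0, -62.3, 144.9], [-67.2, -12.9, 150.1], [-53.0, 32.0, 156.5]]
yellow 466
slope [8.50797215e-04 1.59383479e+02]
red 0 
red top 0  [322.41743491 254.49303402]
```

```bash
python3 -c "
from plant import manip
print(manip.hand_in())"
```

```text
the job is handed in; nothing more can be done
None
```

The job is handed in at about 25 s of the 72 s allowed: I turned the nut to the next slot (tool at 28.6° of about 30° when I let go), seated the red pin to its collar, and closed the guard to its stop; the hand-in gave no verdict, and I could not see the pin once the guard was down.

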